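# Load the centrifuge in balance

## Task

Load the open centrifuge with the four small screw-cap vials that stand to its right, round the amber dropper bottle, one upright in each bucket and in balance: the black-capped and the white-capped vial, which weigh the same, in buckets straight across the rotor from each other, and the red-capped and the blue-capped vial across from each other in the other two. Lower them in gently, do not let a vial topple, and leave that bottle standing where it is.

Things in the scene. Friction and masses are not known exactly. Their poses are not given: they have to be found in the camera images.
- centrifuge: white centrifuge, fixed; round bowl 226 mm across, rim 98 mm high; grey console in front; hinge block and open lid behind, 98 mm or more behind the bowl's centre, to 0.32 m high. Origin: under it at bench level, x towards the lid, z up. Dark rotor with four buckets at 90 degrees, 60 mm from the axle, mouths level with the rim, hub lower; it turns on its axle if pushed (0.5 N at a bucket).
- vial_black: small round glass screw-cap vial, brown glass, black cap, 25 mm across and 59 mm tall; rigid, may be gripped round the glass or round the cap (24 mm across, the top 15 mm). Stands upright, loose, about 38 g. Origin: centre of its underside; z up along its axis.
- vial_white: small round glass screw-cap vial, cream contents, white cap, 25 mm across and 59 mm tall; rigid, may be gripped round the glass or round the cap (24 mm across, the top 15 mm). Stands upright, loose, about 38 g. Origin: centre of its underside; z up along its axis.
- vial_red: small round glass screw-cap vial, pink contents, red cap, 25 mm across and 51 mm tall; rigid, may be gripped round the glass or round the cap (24 mm across, the top 15 mm). Stands upright, loose, about 30 g. Origin: centre of its underside; z up along its axis.
- vial_blue: small round glass screw-cap vial, clear contents, blue cap, 25 mm across and 53 mm tall; rigid, may be gripped round the glass or round the cap (24 mm across, the top 15 mm). Stands upright, loose, about 30 g. Origin: centre of its underside; z up along its axis.
- bucket_1: round aluminium bucket of the rotor, by the one white dot on the hub, straight across from bucket_3; open upwards, 30 mm deep, clear width 32 mm at the floor, flaring to 41 mm at the mouth; a vial in it stands 21 to 29 mm proud. Origin: centre of its inner floor, mouth 30 mm above; z up. Does not swing; goes round with the rotor.
- bucket_2: round aluminium bucket of the rotor, by the two white dots on the hub, straight across from bucket_4; open upwards, 30 mm deep, clear width 32 mm at the floor, flaring to 41 mm at the mouth; a vial in it stands 21 to 29 mm proud. Origin: centre of its inner floor, mouth 30 mm above; z up. Does not swing; goes round with the rotor.
- bucket_3: round aluminium bucket of the rotor, by the three white dots on the hub, straight across from bucket_1; open upwards, 30 mm deep, clear width 32 mm at the floor, flaring to 41 mm at the mouth; a vial in it stands 21 to 29 mm proud. Origin: centre of its inner floor, mouth 30 mm above; z up. Does not swing; goes round with the rotor.
- bucket_4: round aluminium bucket of the rotor, by the four white dots on the hub, straight across from bucket_2; open upwards, 30 mm deep, clear width 32 mm at the floor, flaring to 41 mm at the mouth; a vial in it stands 21 to 29 mm proud. Origin: centre of its inner floor, mouth 30 mm above; z up. Does not swing; goes round with the rotor.
- dropper_bottle: amber glass dropper bottle with black rubber teat, 35 mm across, 110 mm tall, loose, standing among the vials; a bystander to leave alone. Origin: centre of its underside; z up.
Mind the look-alikes: they are no part of the job. Leave any green look-alike of the vial_black alone. What is shaped like the vial_blue but green is not meant.

How it is judged:
By the outcome, as a careful person would: the job done as asked, in the order asked, and still so for the second after the job is handed in, with the robot touching nothing.
It also fails if it takes over 109 s, if anything falls off the work surface, if the arm or the gripper's body presses on something with over 40 N, if the wrist force passes 120 N, or if a joint passes its speed limit or range.

## Robot

A 6-joint arm with a two-finger parallel gripper is mounted at the origin on a cart in front of the work surface, level with it; the furniture and walls round the work are solid. World frame = base frame: x ahead of the robot, y to its left, z up, the work surface at z = 0. Lengths are in mm, angles in rad, forces in N, time in s.
With the tool pointing down it reaches from about 350 to 925 mm from the base axis. Payload 6.4 kg.
Tool frame: the origin (TCP) lies midway between the tips of the shut fingers; the grasp point (between the pads) lies 19 mm behind it; x points along the fingers, y is the direction in which the jaws open and shut, and the axes are right-handed (so a half turn about x gives the same grasp; the last joint's range is limited). The gripper opens to 94 mm and grips with 3 to 60 N. Pads are 16 mm wide; open, the fingers measure 119 mm over their backs; the gripper's body (75 mm by 177 mm) begins 78 mm behind the grasp point.
Start: joints at [-1.429, 0.245, 1.558, -0, 1.339, -0.174], TCP at [201.88, -617.866, 205.455] pointing down, gripper open.
Joint ranges: [-3.13, 3.13], [-1.02, 2.26], [0.13, 2.54], [-0.95, 4.09], [0.21, 2.88], [-2.74, 2.74]. Speed limits (rad/s): [2.57, 2.57, 3.14, 3.14, 3.14, 3.14].

## Interface

Orientations are given as a unit quaternion [w, x, y, z].
In Python, from plant import manip gives the robot as it stands.
- The arm moves only by the tool play_rows, never from a script. Its argument "series" is a list of rows, each an object of numbers: "x", "y", "z": the shift along the world's x, y, z in m; "rx", "ry", "rz": the turn, a rotation vector about the world's x, y, z in degrees; "claw": the opening, from 0 (shut) to 1 (fully open). A call has 1 to 5 rows; each row shifts and turns the pose as measured when the row begins; what a row does not reach is not made up. A row lasts 1/10 s, in which the tool goes at most 50 mm and 8.59 degrees, less where a joint would pass 70% of its speed; a pose out of reach is approached as far as the arm can. A call is refused whole if a number of a shift passes 0.05 or a number of a turn 8.59, either way. A call with a gripper value outside its range is refused whole. The fingers move at their own pace and stop on an object; the grip force is fixed at half the most. Time passes only in rows, so rows that do not move let the fingers close. It gives the time, the measured TCP pose, the force and the opening at its end, in the units of the state.
- manip.get_state(): the state, without advancing time (a new reading comes with each control period).
- manip.snapshot(name): name is "side" or "top"; returns the picture (400x640x3 uint8, red, green, blue); there is no depth.
- manip.camera_model(name): a dict with "fx", "fy", "cx", "cy" (pixels), "view" (4x4, takes a point from world to camera coordinates). Camera axes: x right, y up, looking along -z (the intrinsics and any distortion apply to the point x, -y, -z); pixel columns grow to the right and rows downward; lengths in mm; the calibration is good to about 2 mm. A picture is of the moment at which its call begins. camera_model takes no time and is no camera call.
- manip.sign_off(): hands the job in, once; it reports no verdict.
The state is a dict: "clock": time; "joints": joint angles; "joint_vel": joint speeds; "effort": joint torques, N m; "eef_pos": TCP position; "tcp_rot": TCP orientation; "force": force on the tool from outside, world axes, zero at the start; "moment": the same for the moment, N m; "gripper_width": finger opening in mm.
Only numpy, scipy, OpenCV 4.12 (cv2) and the standard library are available. Lean on these libraries where they do the work, as an engineer would, in place of code of your own. Each camera call takes 0.05 s, during which the arm holds its last target.

## Working session

There is one attempt and no reset: what is moved stays moved. The work goes in short steps, Python scripts to look and compute and a tool call to move; the robot and the scene stay as the last step left them, time stands still between calls to the robot, and variables do not carry over. Pictures are saved under pics/ and viewed, and the job is handed in when it is done.

Besides the shell and the picture viewer there is one more tool, called after ">>>" by a JSON object that holds its "api" and its "payload", one argument or row to a line. play_rows: Moves the arm, as the interface text tells. Its arguments: {"type":"object","properties":{"series":{"type":"array"}},"required":["series"]}

```bash
mkdir -p pics
python3 - <<'E'
from plant import manip
import cv2
s=manip.get_state(); print(s)
for n in("side","top"):
    im=manip.snapshot(n); cv2.imwrite(f"pics/{n}0.png",im[:,:,::-1]); print(n,manip.camera_model(n))
E
```

```text
{'clock': 0.0, 'joints': array([-1.42911994e+00,  2.45805133e-01,  1.55900868e+00, -2.74563106e-05,
        1.33868463e+00, -1.74084821e-01]), 'joint_vel': array([-0.00156284, -0.00145066,  0.00035398, -0.00042437, -0.00122574,
       -0.00033853]), 'effort': array([-1.17518498e-04, -4.15835309e+01, -3.14605308e+01,  6.84880558e-02,
        3.31802177e-02, -1.44324517e-04]), 'eef_pos': array([ 201.7727657 , -617.2580071 ,  204.35394767]), 'tcp_rot': array([ 0.11050354,  0.6983131 ,  0.11185126, -0.69831016]), 'force': array([0.42285167, 0.51905323, 0.19382676]), 'moment': array([-0.00694734, -0.00885008,  0.05562949]), 'gripper_width': 94.06650408830089}
side {'fx': 438.9813492132456, 'fy': 438.9813492132456, 'cx': 321.48482087258935, 'cy': 197.79616248242763, 'view': array([[ 9.97171050e-01, -7.37266034e-02,  1.46384772e-02,
        -5.44065294e+02],
       [ 1.85477352e-02,  4.30075290e-01,  9.02602474e-01,
        -1.49146890e+02],
       [-7.28414620e-02, -8.99777546e-01,  4.30226090e-01,
        -8.34439510e+02],
       [ 0.00000000e+00,  0.00000000e+00,  0.00000000e+00,
         1.00000000e+00]])}
top {'fx': 467.90638420801406, 'fy': 467.90638420801406, 'cx': 314.699773571867, 'cy': 200.22396402651762, 'view': array([[ 1.09400362e-02, -9.99238781e-01, -3.74456182e-02,
         2.04646322e+02],
       [ 9.81700742e-01,  3.61309991e-03,  1.90395898e-01,
        -5.80104444e+02],
       [-1.90115671e-01, -3.88433292e-02,  9.80992980e-01,
        -8.42585263e+02],
       [ 0.00000000e+00,  0.00000000e+00,  0.00000000e+00,
         1.00000000e+00]])}
```

View pics/side0.png

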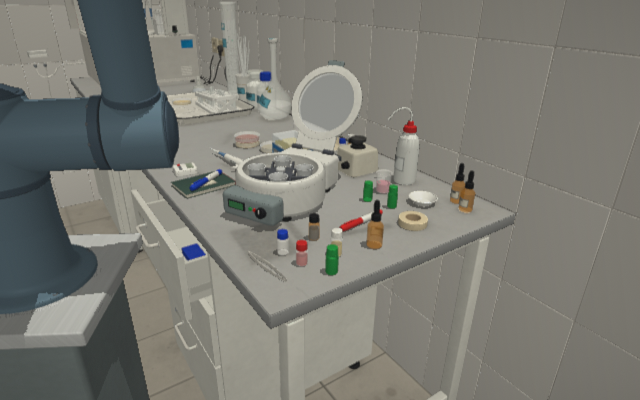

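View pics/top0.png

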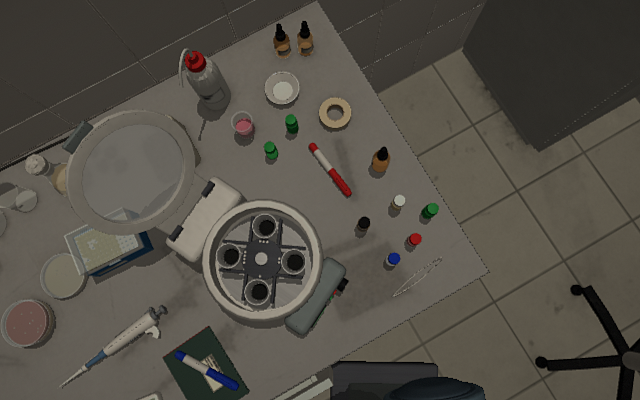

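Run:
```python
import cv2
t=cv2.imread("pics/top0.png"); s=cv2.imread("pics/side0.png")
cv2.imwrite("pics/tz1.png",cv2.resize(t[190:340,190:340],None,fx=4,fy=4,interpolation=2))
cv2.imwrite("pics/tz2.png",cv2.resize(t[130:290,340:460],None,fx=3.7,fy=3.7,interpolation=2))
cv2.imwrite("pics/sz1.png",cv2.resize(s[140:290,220:420],None,fx=4,fy=4,interpolation=2))
```

```text
(no output)
```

View pics/tz1.png

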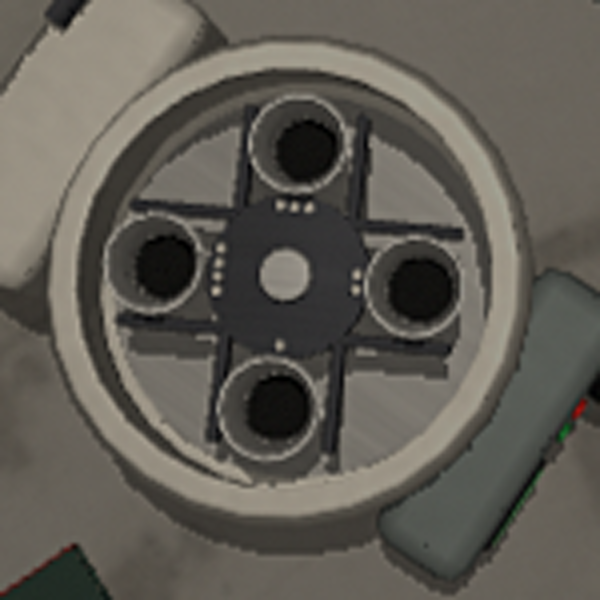

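View pics/tz2.png

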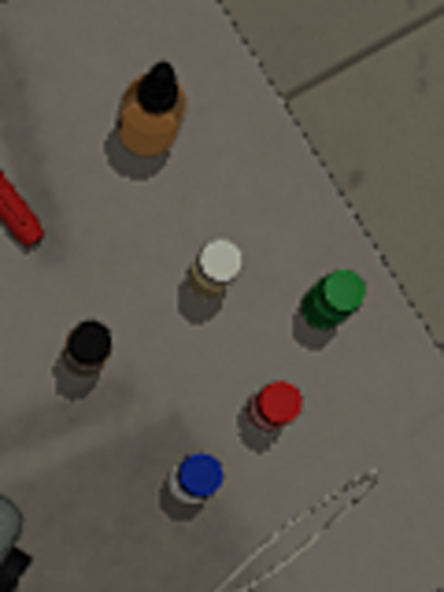

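View pics/sz1.png

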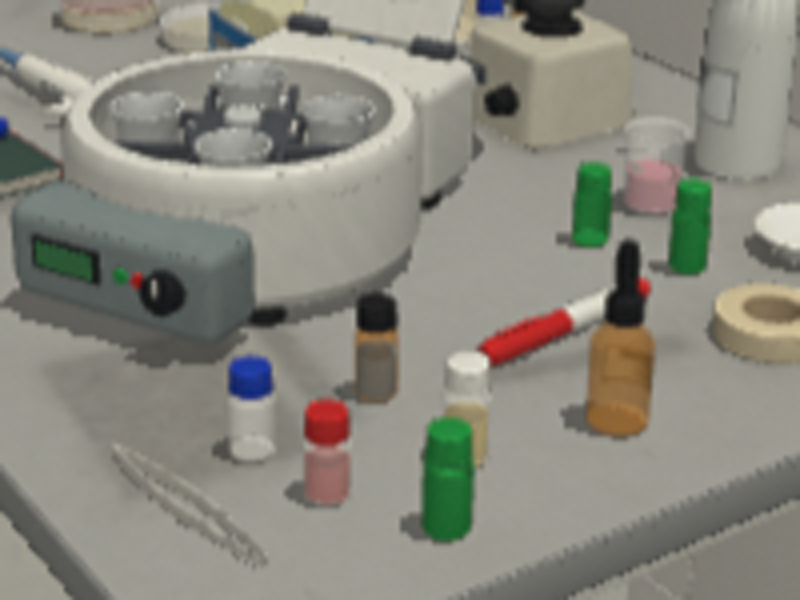

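```bash
cat > h.py <<'E'
import numpy as np,cv2
from plant import manip
C={n:manip.camera_model(n) for n in("side","top")}
def ray(n,u,v):
    c=C[n];V=c["view"];R=V[:3,:3];o=-R.T@V[:3,3]
    d=R.T@np.array([(u-c["cx"])/c["fx"],-(v-c["cy"])/c["fy"],-1]);return o,d
def plane(n,u,v,z):
    o,d=ray(n,u,v);return o+d*(z-o[2])/d[2]
def proj(n,p):
    c=C[n];q=c["view"]@np.r_[p,1];return np.array([c["cx"]+c["fx"]*q[0]/-q[2],c["cy"]+c["fy"]*q[1]/q[2]])
def tri(u1,u2):
    o1,d1=ray("top",*u1);o2,d2=ray("side",*u2);d1/=np.linalg.norm(d1);d2/=np.linalg.norm(d2)
    t=np.linalg.lstsq(np.c_[d1,-d2],o2-o1,rcond=None)[0];a=o1+t[0]*d1;b=o2+t[1]*d2;return (a+b)/2,np.linalg.norm(a-b)
E
python3 - <<'E'
from h import *
t=cv2.imread("pics/top0.png").astype(int);s=cv2.imread("pics/side0.png").astype(int)
def mk(im):
    b,g,r=im[...,0],im[...,1],im[...,2];mx=im.max(2);mn=im.min(2)
    return dict(red=(r>90)&(g<60)&(b<60),blue=(b>90)&(r<60)&(g<80),black=mx<28,white=(mn>120))
roi={"top":dict(red=(400,225,430,250),blue=(380,245,405,270),black=(350,210,375,240),white=(388,190,410,212)),
"side":dict(red=(290,235,312,260),blue=(272,225,292,245),black=(305,210,322,226),white=(328,226,344,242))}
H=dict(red=51,blue=53,black=59,white=59)
for k in H:
    for n,im in(("top",t),("side",s)):
        m=mk(im)[k];x0,y0,x1,y1=roi[n][k];sub=m[y0:y1,x0:x1].astype(np.uint8)
        nn,l,st,ce=cv2.connectedComponentsWithStats(sub)
        if nn<2: print(n,k,'none');continue
        i=1+st[1:,4].argmax();print(n,k,st[i]+[x0,y0,0,0,0],ce[i]+[x0,y0])
t4=cv2.GaussianBlur(cv2.resize(cv2.imread("pics/top0.png")[190:340,190:340],None,fx=4,fy=4,interpolation=2),(3,3),0)
g=cv2.cvtColor(t4,6)
c=cv2.HoughCircles(g,cv2.HOUGH_GRADIENT,1,60,param1=100,param2=20,minRadius=40,maxRadius=56)
for u,v,r in c[0]:
    q=((u+.5)/4+189.5,(v+.5)/4+189.5);print(q,r/4,plane("top",*q,98).round(1))
c=cv2.HoughCircles(g,cv2.HOUGH_GRADIENT,1,60,param1=100,param2=20,minRadius=190,maxRadius=250)
for u,v,r in c[0][:3]:
    q=((u+.5)/4+189.5,(v+.5)/4+189.5);print('bowl',q,r/4,plane("top",*q,98).round(1))
E
```

```text
top red [410 233  12  11  99] [415.39393939 238.18181818]
side red [296 241  11  10  97] [301.1443299  245.49484536]
top blue [389 253  11  11  98] [394.10204082 257.94897959]
side blue [277 230  11  10  89] [282.26966292 234.29213483]
top black [358 217  12  12 104] [363.74038462 222.32692308]
side black [310 217   8   5  21] [312.76190476 219.71428571]
top white [394 195  11  11  92] [399.39130435 199.88043478]
side white [328 226  16  16 229] [334.96943231 233.87772926]
(np.float32(257.0), np.float32(291.0)) 12.475 [405.7 308.7  98. ]
(np.float32(293.25), np.float32(261.25)) 11.35 [459.  244.8  98. ]
(np.float32(264.25), np.float32(225.75)) 12.675 [523.2 299.4  98. ]
(np.float32(227.0), np.float32(254.5)) 11.65 [470.1 365.7  98. ]
bowl (np.float32(259.75), np.float32(259.75)) 58.725 [461.2 305.6  98. ]
bowl (np.float32(269.0), np.float32(272.0)) 47.775 [439.4 288.2  98. ]
```

Run:
```python
from h import *
for n in C: print(n,(-C[n]["view"][:3,:3].T@C[n]["view"][:3,3]).round(0))
V=dict(red=(51,(415.4,238.2),(301.1,245.5)),blue=(53,(394.1,257.9),(282.3,234.3)),black=(59,(363.7,222.3),(313.8,218)),white=(59,(399.4,199.9),(337,233.5)))
P={}
for k,(h,a,b) in V.items():
    p=plane("top",*a,h-1);print(k,p.round(1),'side @h-6',plane("side",*b,h-6).round(1),'tri',[np.round(z,1) for z in tri(a,b)]);P[k]=p
im=cv2.imread("pics/side0.png")
big=cv2.resize(im[140:290,220:420],None,fx=4,fy=4,interpolation=2)
Cc=np.array([464.5,304.6]);
def d(p,c): 
    u=(proj("side",p)-[220,140]+.5)*4;cv2.circle(big,tuple(int(x) for x in u),1,c,-1)
for k in range(4):
    a=np.radians(-5+90*k);b=Cc+60*np.array([np.cos(a),np.sin(a)]);print(k,b.round(1))
    for th in np.linspace(0,6.28,24): d([*(b+20.5*np.array([np.cos(th),np.sin(th)])),98],(0,0,255))
for k in P:
    for z,c in((V[k][0],(0,255,255)),(0,(255,0,255))):
        for th in np.linspace(0,6.28,16): d([*(P[k][:2]+12*np.array([np.cos(th),np.sin(th)])),z],c)
cv2.imwrite("pics/ov.png",big)
print(plane("top",382,153,100))
```

```text
side [ 485. -727.  502.]
top [407. 174. 945.]
red [507.5  16.7  50. ] side @h-6 [505.7  12.5  45. ] tri [array([507. ,  15.5,  43.3]), np.float64(2.5)]
blue [469.7  58.   52. ] side @h-6 [468.6  54.4  47. ] tri [array([469.4,  57.1,  45.5]), np.float64(1.6)]
black [536.4 115.   58. ] side @h-6 [536.3 110.7  53. ] tri [array([537. , 114.5,  51. ]), np.float64(0.8)]
white [580.1  46.3  58. ] side @h-6 [579.5  42.   53. ] tri [array([580.7,  45.4,  51.1]), np.float64(1.5)]
0 [524.3 299.4]
1 [469.7 364.4]
2 [404.7 309.8]
3 [459.3 244.8]
[661.0073951   82.57815362 100.        ]
```

View pics/ov.png

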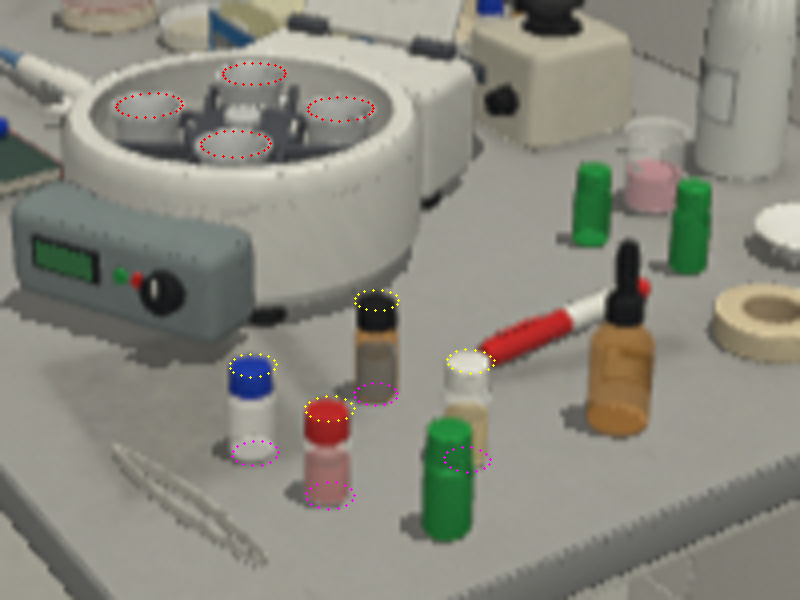

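>>> {"api": "play_rows", "payload": {
  "series": [
    {"x": 0.018,"y": 0.045,"rz": 7.6,"claw": 0.5},
    {"x": 0.018,"y": 0.045,"rz": 7.6,"claw": 0.5},
    {"x": 0.018,"y": 0.045,"rz": 7.6,"claw": 0.5},
    {"x": 0.018,"y": 0.045,"rz": 7.6,"claw": 0.5},
    {"x": 0.018,"y": 0.045,"rz": 7.6,"claw": 0.5}
  ]
}}

```text
$.series[0]: bad value
```

```bash
cat > s.py <<'E'
from h import *
from scipy.spatial.transform import Rotation as Ro
import sys
def st(tgt=None):
    s=manip.get_state();q=s["tcp_rot"];M=Ro.from_quat(np.r_[q[1:],q[0]]).as_matrix()
    print("t",round(s["clock"],2),"p",s["eef_pos"].round(1),"x",M[:,0].round(3),"jaw",round(np.degrees(np.arctan2(M[1,1],M[0,1])),1),"F",s["force"].round(1),"w",round(s["gripper_width"],1),"J",s["joints"].round(2))
    # correction rotvec for down + jaw -34 deg
    a=np.radians(-34);y=np.array([np.cos(a),np.sin(a),0]);x=np.array([0,0,-1.]);T=np.c_[x,y,np.cross(x,y)]
    print("rot fix deg",np.degrees(Ro.from_matrix(T@M.T).as_rotvec()).round(2))
    if tgt is not None: print("d",(np.array(tgt)-s["eef_pos"]).round(1))
if __name__=="__main__": st([float(v) for v in sys.argv[1:4]] if len(sys.argv)>3 else None)
E
python3 s.py 469.6 57.5 200
python3 - <<'E'
from h import *
print("green",plane("top",431,210,58))
E
```

```text
t 0.1 p [ 201.8 -617.3  204.5] x [-0.     0.002 -1.   ] jaw -71.9 F [-0.3 -0.1  0.3] w 94.0 J [-1.43  0.25  1.56 -0.    1.34 -0.17]
rot fix deg [-0.09 -0.05 37.91]
d [267.8 674.8  -4.5]
green [560.73754092 -13.05823811  58.        ]
```

>>> {"api": "play_rows", "payload": {
  "series": [
    {"x": 0.018,"y": 0.045,"z": 0.0,"rx": 0.0,"ry": 0.0,"rz": 7.6,"claw": 0.5},
    {"x": 0.018,"y": 0.045,"z": 0.0,"rx": 0.0,"ry": 0.0,"rz": 7.6,"claw": 0.5},
    {"x": 0.018,"y": 0.045,"z": 0.0,"rx": 0.0,"ry": 0.0,"rz": 7.6,"claw": 0.5},
    {"x": 0.018,"y": 0.045,"z": 0.0,"rx": 0.0,"ry": 0.0,"rz": 7.6,"claw": 0.5},
    {"x": 0.018,"y": 0.045,"z": 0.0,"rx": 0.0,"ry": 0.0,"rz": 7.6,"claw": 0.5}
  ]
}}

```text
clock: 0.6
eef_pos: [290.2, -387.9, 199.9]
tcp_rot: [-0.335, -0.621, -0.34, 0.621]
force: [1.0, 0.0, -0.1]
gripper_width: 57.2
```

```bash
python3 s.py 469.6 57.5 200
```

```text
t 0.6 p [ 290.2 -387.9  199.9] x [-0.004  0.006 -1.   ] jaw -32.9 F [ 1.   0.  -0.1] w 57.2 J [-1.16 -0.14  1.97 -0.    1.32 -0.59]
rot fix deg [-0.33 -0.22 -1.08]
d [1.794e+02 4.454e+02 1.000e-01]
```

>>> {"api": "play_rows", "payload": {
  "series": [
    {"x": 0.018,"y": 0.0445,"z": 0.0,"rx": 0.0,"ry": 0.0,"rz": 0.0,"claw": 0.5},
    {"x": 0.018,"y": 0.0445,"z": 0.0,"rx": 0.0,"ry": 0.0,"rz": 0.0,"claw": 0.5},
    {"x": 0.018,"y": 0.0445,"z": 0.0,"rx": 0.0,"ry": 0.0,"rz": 0.0,"claw": 0.5},
    {"x": 0.018,"y": 0.0445,"z": 0.0,"rx": 0.0,"ry": 0.0,"rz": 0.0,"claw": 0.5},
    {"x": 0.018,"y": 0.0445,"z": 0.0,"rx": 0.0,"ry": 0.0,"rz": 0.0,"claw": 0.5}
  ]
}}

```text
clock: 1.1
eef_pos: [380.7, -155.2, 198.2]
tcp_rot: [0.335, 0.621, 0.34, -0.621]
force: [1.1, 0.7, 0.1]
gripper_width: 47.2
```

>>> {"api": "play_rows", "payload": {
  "series": [
    {"x": 0.018,"y": 0.0445,"z": 0.0,"rx": 0.0,"ry": 0.0,"rz": 0.0,"claw": 0.5},
    {"x": 0.018,"y": 0.0445,"z": 0.0,"rx": 0.0,"ry": 0.0,"rz": 0.0,"claw": 0.5},
    {"x": 0.018,"y": 0.0445,"z": 0.0,"rx": 0.0,"ry": 0.0,"rz": 0.0,"claw": 0.5},
    {"x": 0.018,"y": 0.0445,"z": 0.0,"rx": 0.0,"ry": 0.0,"rz": 0.0,"claw": 0.5},
    {"x": 0.0,"y": 0.0,"z": 0.0,"rx": 0.0,"ry": 0.0,"rz": 0.0,"claw": 0.5}
  ]
}}

```text
clock: 1.6
eef_pos: [453.5, 35.8, 197.5]
tcp_rot: [0.337, 0.621, 0.342, -0.62]
force: [0.1, -0.2, -0.8]
gripper_width: 47.0
```

```bash
python3 s.py 469.6 57.5 200
```

```text
t 1.6 p [453.5  35.8 197.5] x [-0.003  0.007 -1.   ] jaw -32.6 F [ 0.1 -0.2 -0.8] w 47.0 J [-0.18 -0.22  2.05  0.01  1.32  0.39]
rot fix deg [-0.42 -0.14 -1.43]
d [16.1 21.7  2.5]
```

>>> {"api": "play_rows", "payload": {
  "series": [
    {"x": 0.016,"y": 0.0217,"z": 0.0,"rx": -0.4,"ry": -0.1,"rz": -1.4,"claw": 0.5},
    {"x": 0.0,"y": 0.0,"z": -0.045,"rx": 0.0,"ry": 0.0,"rz": 0.0,"claw": 0.5},
    {"x": 0.0,"y": 0.0,"z": -0.045,"rx": 0.0,"ry": 0.0,"rz": 0.0,"claw": 0.5},
    {"x": 0.0,"y": 0.0,"z": 0.0,"rx": 0.0,"ry": 0.0,"rz": 0.0,"claw": 0.5}
  ]
}}

```text
clock: 2.0
eef_pos: [470.2, 58.8, 106.2]
tcp_rot: [0.334, 0.624, 0.332, -0.623]
force: [-1.2, -0.1, -0.2]
gripper_width: 46.8
```

```bash
python3 s.py 469.6 57.5 33;  python3 - <<'E'
from h import *
a=manip.snapshot("top")[130:290,340:500,::-1];b=manip.snapshot("side")[140:290,220:370,::-1]
cv2.imwrite("pics/c1.png",np.hstack([cv2.resize(a,(400,400)),cv2.resize(b,(400,400))]))
E
```

```text
t 2.0 p [470.2  58.8 106.2] x [ 0.002 -0.001 -1.   ] jaw -33.8 F [-1.2 -0.1 -0.2] w 46.8 J [-0.11 -0.06  2.08 -0.    1.12  0.48]
rot fix deg [ 0.08  0.12 -0.19]
d [ -0.6  -1.3 -73.2]
```

View pics/c1.png

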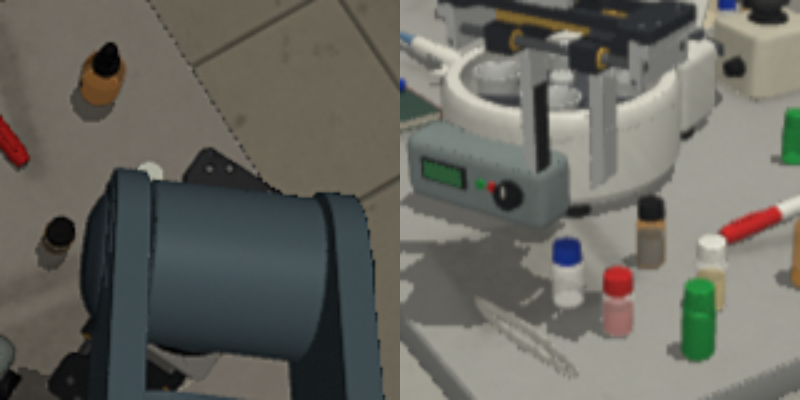

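>>> {"api": "play_rows", "payload": {
  "series": [
    {"x": -0.0005,"y": -0.001,"z": -0.04,"rx": 0.0,"ry": 0.0,"rz": 0.0,"claw": 0.5},
    {"x": 0.0,"y": 0.0,"z": -0.022,"rx": 0.0,"ry": 0.0,"rz": 0.0,"claw": 0.5},
    {"x": 0.0,"y": 0.0,"z": -0.01,"rx": 0.0,"ry": 0.0,"rz": 0.0,"claw": 0.5},
    {"x": 0.0,"y": 0.0,"z": 0.0,"rx": 0.0,"ry": 0.0,"rz": 0.0,"claw": 0.5}
  ]
}}

```text
clock: 2.5
eef_pos: [483.2, 54.2, 49.4]
tcp_rot: [0.339, 0.634, 0.325, -0.615]
force: [0.2, -0.3, 0.6]
gripper_width: 46.9
```

```bash
python3 s.py 469.6 57.5 33;  python3 - <<'E'
from h import *
b=manip.snapshot("side")[140:290,220:370,::-1]
cv2.imwrite("pics/c2.png",cv2.resize(b,(500,500)))
E
```

```text
t 2.5 p [483.2  54.2  49.4] x [ 0.033 -0.005 -0.999] jaw -34.0 F [ 0.2 -0.3  0.6] w 46.9 J [-0.12  0.05  2.09 -0.    0.97  0.47]
rot fix deg [0.3  1.86 0.01]
d [-13.6   3.3 -16.4]
```

View pics/c2.png

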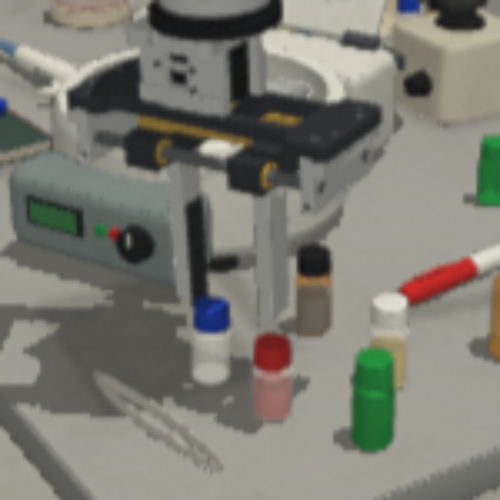

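```bash
python3 - <<'E'
from h import *
s=manip.get_state();print(s["effort"].round(1),s["moment"].round(2),s["joint_vel"].round(3),s["joints"].round(3))
b=manip.snapshot("side")[:,:,::-1];cv2.imwrite("pics/c3.png",b)
b=manip.snapshot("top")[:,:,::-1];cv2.imwrite("pics/c3t.png",b)
E
```

```text
[  0.1 -26.9 -24.7   0.1  -0.1  -0. ] [-0.04 -0.02 -0.  ] [ 0.005 -0.014 -0.009  0.001 -0.005  0.001] [-1.21e-01  5.00e-02  2.09e+00 -1.00e-03  9.66e-01  4.73e-01]
```

View pics/c3.png

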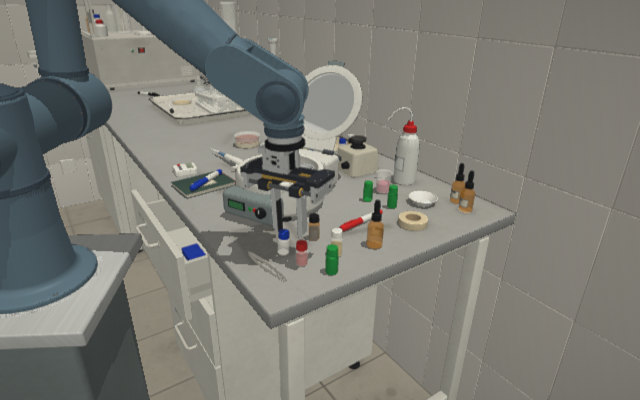

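View pics/c3t.png

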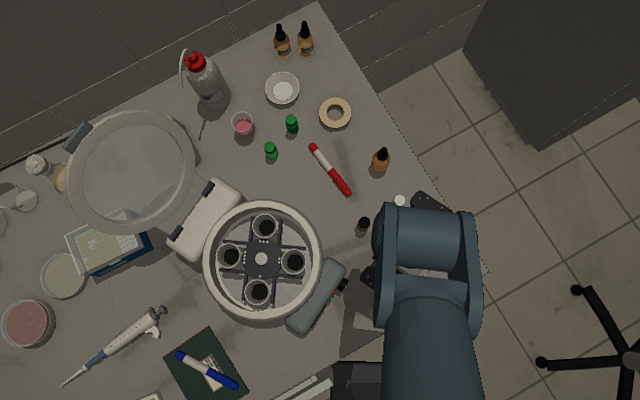

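>>> {"api": "play_rows", "payload": {
  "series": [
    {"x": -0.0136,"y": 0.0033,"z": 0.0,"rx": 0.3,"ry": 1.9,"rz": 0.0,"claw": 0.5},
    {"x": 0.0,"y": 0.0,"z": 0.0,"rx": 0.0,"ry": 0.0,"rz": 0.0,"claw": 0.5}
  ]
}}

```text
clock: 2.85
eef_pos: [472.4, 57.3, 53.4]
tcp_rot: [0.333, 0.626, 0.331, -0.622]
force: [-0.9, -0.7, 0.4]
gripper_width: 46.7
```

```bash
python3 s.py 469.6 57.5 33
```

```text
t 2.85 p [472.4  57.3  53.4] x [ 0.006 -0.001 -1.   ] jaw -34.0 F [-0.9 -0.7  0.4] w 46.7 J [-0.12  0.04  2.1   0.    1.    0.48]
rot fix deg [ 0.04  0.35 -0.01]
d [ -2.8   0.2 -20.4]
```

>>> {"api": "play_rows", "payload": {
  "series": [
    {"x": -0.003,"y": 0.0,"z": -0.008,"rx": 0.0,"ry": 0.3,"rz": 0.0,"claw": 0.5},
    {"x": 0.0,"y": 0.0,"z": 0.0,"rx": 0.0,"ry": 0.0,"rz": 0.0,"claw": 0.5}
  ]
}}

```text
clock: 3.05
eef_pos: [470.9, 57.1, 46.5]
tcp_rot: [0.333, 0.626, 0.331, -0.623]
force: [-0.4, 0.3, -0.2]
gripper_width: 46.9
```

```bash
python3 s.py 469.6 57.5 33; python3 -c "
from h import *
s=manip.get_state();print(s['effort'].round(1),s['joints'].round(3))"
```

```text
t 3.05 p [470.9  57.1  46.5] x [ 0.005 -0.001 -1.   ] jaw -34.0 F [-0.4  0.3 -0.2] w 46.9 J [-0.12  0.05  2.1  -0.    0.99  0.48]
rot fix deg [ 0.08  0.3  -0.02]
d [ -1.3   0.4 -13.5]
[ -0.1 -28.2 -26.6   0.1  -0.1   0. ] [-1.180e-01  4.600e-02  2.103e+00 -1.000e-03  9.870e-01  4.750e-01]
```

>>> {"api": "play_rows", "payload": {
  "series": [
    {"x": -0.0015,"y": 0.0,"z": -0.007,"rx": 0.0,"ry": 0.3,"rz": 0.0,"claw": 0.5},
    {"x": 0.0,"y": 0.0,"z": -0.007,"rx": 0.0,"ry": 0.0,"rz": 0.0,"claw": 0.5},
    {"x": 0.0,"y": 0.0,"z": 0.0,"rx": 0.0,"ry": 0.0,"rz": 0.0,"claw": 0.5}
  ]
}}

```text
clock: 3.35
eef_pos: [469.7, 57.0, 31.4]
tcp_rot: [-0.333, -0.624, -0.332, 0.624]
force: [-0.1, -0.5, -1.1]
gripper_width: 47.2
```

```bash
python3 s.py 469.6 57.5 33
python3 - <<'E'
from h import *
b=manip.snapshot("side")[140:290,220:370,::-1]
cv2.imwrite("pics/c4.png",cv2.resize(b,(500,500)))
E
```

```text
t 3.35 p [469.7  57.   31.4] x [ 0.    -0.001 -1.   ] jaw -34.0 F [-0.1 -0.5 -1.1] w 47.2 J [-0.12  0.08  2.11 -0.    0.96  0.48]
rot fix deg [ 0.09  0.02 -0.02]
d [-0.1  0.5  1.6]
```

View pics/c4.png

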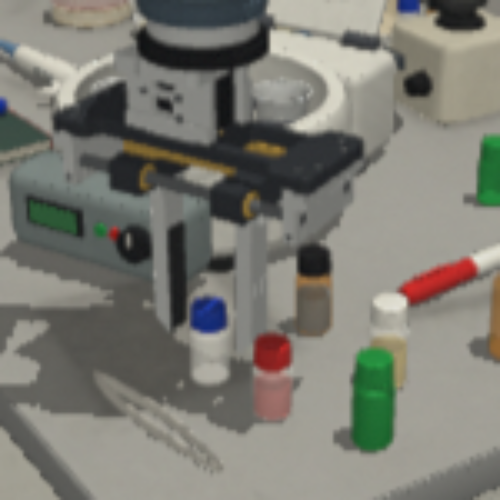

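>>> {"api": "play_rows", "payload": {
  "series": [
    {"x": 0.0,"y": 0.0,"z": 0.0015,"rx": 0.0,"ry": 0.0,"rz": 0.0,"claw": 0.2},
    {"x": 0.0,"y": 0.0,"z": 0.0,"rx": 0.0,"ry": 0.0,"rz": 0.0,"claw": 0.15},
    {"x": 0.0,"y": 0.0,"z": 0.0,"rx": 0.0,"ry": 0.0,"rz": 0.0,"claw": 0.1},
    {"x": 0.0,"y": 0.0,"z": 0.0,"rx": 0.0,"ry": 0.0,"rz": 0.0,"claw": 0.0},
    {"x": 0.0,"y": 0.0,"z": 0.0,"rx": 0.0,"ry": 0.0,"rz": 0.0,"claw": 0.0}
  ]
}}

```text
clock: 3.9
eef_pos: [470.2, 57.0, 33.6]
tcp_rot: [0.333, 0.624, 0.331, -0.624]
force: [-0.4, -1.0, -0.7]
gripper_width: 23.6
```

```bash
python3 s.py 469.6 57.5 33
```

```text
t 3.9 p [470.2  57.   33.6] x [ 0.001 -0.002 -1.   ] jaw -34.0 F [-0.4 -1.  -0.7] w 23.6 J [-0.12  0.07  2.11 -0.    0.96  0.48]
rot fix deg [ 0.09  0.07 -0.02]
d [-0.6  0.5 -0.6]
```

>>> {"api": "play_rows", "payload": {
  "series": [
    {"x": 0.0,"y": 0.0,"z": 0.02,"rx": 0.0,"ry": 0.0,"rz": 0.0,"claw": 0.0},
    {"x": 0.0,"y": 0.0,"z": 0.035,"rx": 0.0,"ry": 0.0,"rz": 0.0,"claw": 0.0},
    {"x": 0.0,"y": 0.0,"z": 0.04,"rx": 0.0,"ry": 0.0,"rz": 0.0,"claw": 0.0},
    {"x": 0.0,"y": 0.0,"z": 0.04,"rx": 0.0,"ry": 0.0,"rz": 0.0,"claw": 0.0},
    {"x": 0.0,"y": 0.0,"z": 0.04,"rx": 0.0,"ry": 0.0,"rz": 0.0,"claw": 0.0}
  ]
}}

```text
clock: 4.4
eef_pos: [463.2, 57.6, 207.5]
tcp_rot: [-0.329, -0.62, -0.335, 0.629]
force: [1.0, -0.2, -0.2]
gripper_width: 23.6
```

```bash
python3 s.py 404.7 309.8 200
```

```text
t 4.4 p [463.2  57.6 207.5] x [-0.015  0.    -1.   ] jaw -34.0 F [ 1.  -0.2 -0.2] w 23.6 J [-0.12 -0.19  2.   -0.    1.35  0.47]
rot fix deg [-0.02 -0.85 -0.  ]
d [-58.5 252.2  -7.5]
```

>>> {"api": "play_rows", "payload": {
  "series": [
    {"x": -0.01,"y": 0.042,"z": 0.0,"rx": 0.0,"ry": -0.8,"rz": 0.0,"claw": 0.0},
    {"x": -0.01,"y": 0.042,"z": 0.0,"rx": 0.0,"ry": 0.0,"rz": 0.0,"claw": 0.0},
    {"x": -0.01,"y": 0.042,"z": 0.0,"rx": 0.0,"ry": 0.0,"rz": 0.0,"claw": 0.0},
    {"x": -0.01,"y": 0.042,"z": 0.0,"rx": 0.0,"ry": 0.0,"rz": 0.0,"claw": 0.0},
    {"x": -0.01,"y": 0.042,"z": 0.0,"rx": 0.0,"ry": 0.0,"rz": 0.0,"claw": 0.0}
  ]
}}

```text
clock: 4.9
eef_pos: [417.3, 270.0, 217.9]
tcp_rot: [0.331, 0.633, 0.325, -0.62]
force: [0.6, -0.6, -0.8]
gripper_width: 23.7
```

```bash
python3 s.py 404.7 309.8 200
```

```text
t 4.9 p [417.3 270.  217.9] x [ 0.02  0.   -1.  ] jaw -34.7 F [ 0.6 -0.6 -0.8] w 23.7 J [ 0.35 -0.14  1.94 -0.01  1.33  0.96]
rot fix deg [-0.02  1.16  0.68]
d [-12.6  39.8 -17.9]
```

>>> {"api": "play_rows", "payload": {
  "series": [
    {"x": -0.0125,"y": 0.04,"z": -0.01,"rx": 0.0,"ry": 1.1,"rz": 0.7,"claw": 0.0},
    {"x": 0.0,"y": 0.0,"z": 0.0,"rx": 0.0,"ry": 0.0,"rz": 0.0,"claw": 0.0}
  ]
}}

```text
clock: 5.1
eef_pos: [402.5, 315.3, 208.1]
tcp_rot: [0.334, 0.624, 0.334, -0.623]
force: [0.2, -0.0, -0.7]
gripper_width: 23.4
```

```bash
python3 s.py 404.7 309.8 140
```

```text
t 5.1 p [402.5 315.3 208.1] x [ 0.001  0.002 -1.   ] jaw -33.6 F [ 0.2 -0.  -0.7] w 23.4 J [ 0.44 -0.09  1.91  0.    1.32  1.03]
rot fix deg [-0.1   0.07 -0.39]
d [  2.2  -5.5 -68.1]
```

>>> {"api": "play_rows", "payload": {
  "series": [
    {"x": 0.002,"y": -0.005,"z": -0.02,"rx": 0.0,"ry": 0.0,"rz": -0.3,"claw": 0.0},
    {"x": 0.0,"y": 0.0,"z": -0.02,"rx": 0.0,"ry": 0.0,"rz": 0.0,"claw": 0.0},
    {"x": 0.0,"y": 0.0,"z": -0.015,"rx": 0.0,"ry": 0.0,"rz": 0.0,"claw": 0.0},
    {"x": 0.0,"y": 0.0,"z": 0.0,"rx": 0.0,"ry": 0.0,"rz": 0.0,"claw": 0.0}
  ]
}}

```text
clock: 5.5
eef_pos: [404.9, 309.9, 152.5]
tcp_rot: [0.333, 0.625, 0.333, -0.622]
force: [-0.1, 0.2, -0.0]
gripper_width: 23.8
```

```bash
python3 s.py 404.7 309.8 140;  python3 - <<'E'
from h import *
a=manip.snapshot("top")[190:340,190:340,::-1];b=manip.snapshot("side")[110:230,220:340,::-1]
cv2.imwrite("pics/d1.png",np.hstack([cv2.resize(a,(400,400)),cv2.resize(b,(400,400))]))
E
```

```text
t 5.5 p [404.9 309.9 152.5] x [ 0.004  0.001 -1.   ] jaw -33.8 F [-0.1  0.2 -0. ] w 23.8 J [ 0.43 -0.03  1.96 -0.    1.21  1.02]
rot fix deg [-0.08  0.23 -0.22]
d [ -0.2  -0.1 -12.5]
```

View pics/d1.png

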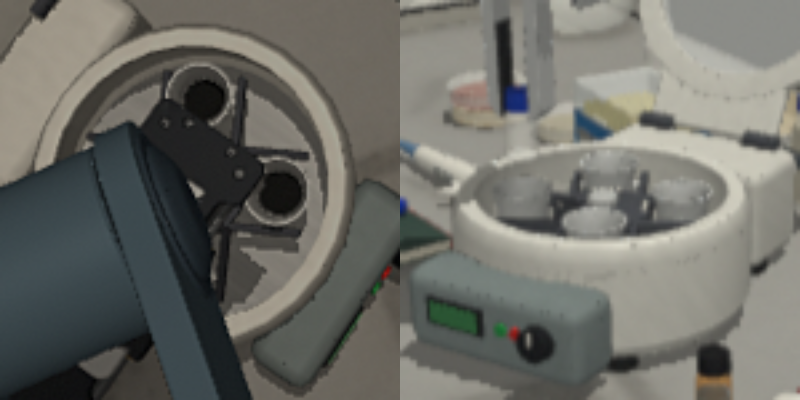

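```bash
python3 - <<'E'
from h import *
for z in (119,172-5,98): print(z,proj("side",[404.9,309.9,z]))
im=manip.snapshot("side").astype(int);b,r=im[...,2],im[...,0]
m=((b>90)&(r<60))[120:160,240:270];ys,xs=np.nonzero(m);print(xs.mean()+240,ys.mean()+120,xs.min()+240,xs.max()+240,m.sum())
cv2.imwrite("pics/d2.png",cv2.resize(im[130:215,220:320,::-1].astype(np.uint8),None,fx=7,fy=7,interpolation=2))
E
```

```text
119 [256.57059178 157.96162682]
167 [255.60686043 139.43425664]
98 [256.98085202 165.84872444]
254.625 139.0 252 257 40
```

View pics/d2.png

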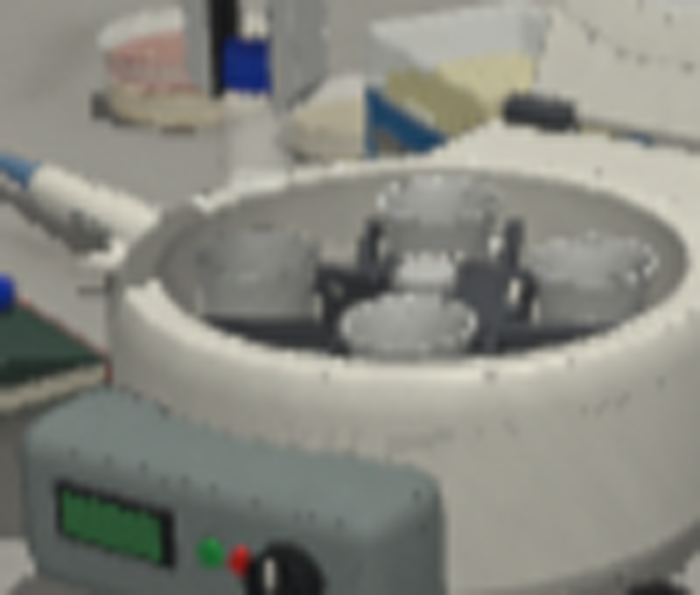

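>>> {"api": "play_rows", "payload": {
  "series": [
    {"x": 0.0,"y": 0.0,"z": -0.013,"rx": 0.0,"ry": 0.2,"rz": -0.2,"claw": 0.0},
    {"x": 0.0,"y": 0.0,"z": -0.013,"rx": 0.0,"ry": 0.0,"rz": 0.0,"claw": 0.0},
    {"x": 0.0,"y": 0.0,"z": -0.01,"rx": 0.0,"ry": 0.0,"rz": 0.0,"claw": 0.0},
    {"x": 0.0,"y": 0.0,"z": 0.0,"rx": 0.0,"ry": 0.0,"rz": 0.0,"claw": 0.0}
  ]
}}

```text
clock: 6.05
eef_pos: [408.1, 311.0, 119.0]
tcp_rot: [0.331, 0.628, 0.332, -0.621]
force: [0.4, -0.5, -0.5]
gripper_width: 23.6
```

```bash
python3 s.py 404.7 309.8 102
```

```text
t 6.05 p [408.1 311.  119. ] x [ 0.009  0.005 -1.   ] jaw -34.0 F [ 0.4 -0.5 -0.5] w 23.6 J [0.43 0.02 1.98 0.   1.14 1.02]
rot fix deg [-0.31  0.5   0.04]
d [ -3.4  -1.2 -17. ]
```

>>> {"api": "play_rows", "payload": {
  "series": [
    {"x": -0.0034,"y": -0.0012,"z": -0.001,"rx": -0.3,"ry": 0.5,"rz": 0.0,"claw": 0.0},
    {"x": -0.0006,"y": -0.0002,"z": -0.005,"rx": 0.0,"ry": 0.1,"rz": 0.0,"claw": 0.0},
    {"x": -0.0005,"y": -0.0002,"z": -0.005,"rx": 0.0,"ry": 0.1,"rz": 0.0,"claw": 0.0},
    {"x": 0.0,"y": 0.0,"z": 0.0,"rx": 0.0,"ry": 0.0,"rz": 0.0,"claw": 0.0}
  ]
}}

```text
clock: 6.45
eef_pos: [403.3, 309.4, 107.0]
tcp_rot: [-0.331, -0.623, -0.332, 0.626]
force: [0.4, -0.0, -1.3]
gripper_width: 24.0
```

```bash
python3 s.py 404.7 309.8 102
```

```text
t 6.45 p [403.3 309.4 107. ] x [-0.004 -0.    -1.   ] jaw -34.0 F [ 0.4 -0.  -1.3] w 24.0 J [0.43 0.03 1.99 0.   1.13 1.02]
rot fix deg [ 0.01 -0.25  0.02]
d [ 1.4  0.4 -5. ]
```

>>> {"api": "play_rows", "payload": {
  "series": [
    {"x": 0.0012,"y": 0.0004,"z": -0.002,"rx": 0.0,"ry": -0.2,"rz": 0.0,"claw": 0.0},
    {"x": 0.0,"y": 0.0,"z": -0.0015,"rx": 0.0,"ry": 0.0,"rz": 0.0,"claw": 0.0},
    {"x": 0.0,"y": 0.0,"z": -0.001,"rx": 0.0,"ry": 0.0,"rz": 0.0,"claw": 0.0},
    {"x": 0.0,"y": 0.0,"z": 0.0,"rx": 0.0,"ry": 0.0,"rz": 0.0,"claw": 0.0}
  ]
}}

```text
clock: 6.85
eef_pos: [405.0, 310.1, 102.5]
tcp_rot: [0.332, 0.625, 0.332, -0.624]
force: [-0.0, -0.2, 0.0]
gripper_width: 23.9
```

```bash
python3 s.py 404.7 309.8 102
```

```text
t 6.85 p [405.  310.1 102.5] x [ 0.  0. -1.] jaw -34.0 F [-0.  -0.2  0. ] w 23.9 J [ 0.43  0.04  1.99 -0.    1.11  1.02]
rot fix deg [-0.01  0.03  0.02]
d [-0.3 -0.3 -0.5]
```

>>> {"api": "play_rows", "payload": {
  "series": [
    {"x": 0.0,"y": 0.0,"z": -0.001,"rx": 0.0,"ry": 0.0,"rz": 0.0,"claw": 0.0},
    {"x": 0.0,"y": 0.0,"z": 0.0,"rx": 0.0,"ry": 0.0,"rz": 0.0,"claw": 0.0}
  ]
}}

```text
clock: 7.05
eef_pos: [405.2, 310.2, 101.6]
tcp_rot: [0.332, 0.625, 0.332, -0.624]
force: [-0.3, 0.2, -0.3]
gripper_width: 24.2
```

>>> {"api": "play_rows", "payload": {
  "series": [
    {"x": 0.0,"y": 0.0,"z": -0.001,"rx": 0.0,"ry": 0.0,"rz": 0.0,"claw": 0.0},
    {"x": 0.0,"y": 0.0,"z": 0.0,"rx": 0.0,"ry": 0.0,"rz": 0.0,"claw": 0.0}
  ]
}}

```text
clock: 7.25
eef_pos: [405.6, 310.5, 101.3]
tcp_rot: [0.332, 0.625, 0.332, -0.624]
force: [0.0, 0.6, 0.0]
gripper_width: 23.7
```

>>> {"api": "play_rows", "payload": {
  "series": [
    {"x": -0.0005,"y": -0.0005,"z": -0.001,"rx": 0.0,"ry": 0.0,"rz": 0.0,"claw": 0.0},
    {"x": 0.0,"y": 0.0,"z": 0.0,"rx": 0.0,"ry": 0.0,"rz": 0.0,"claw": 0.0}
  ]
}}

```text
clock: 7.45
eef_pos: [405.8, 310.5, 101.3]
tcp_rot: [0.332, 0.626, 0.332, -0.623]
force: [-0.2, -0.6, -0.3]
gripper_width: 23.6
```

>>> {"api": "play_rows", "payload": {
  "series": [
    {"x": 0.0,"y": 0.0,"z": 0.0,"rx": 0.0,"ry": 0.0,"rz": 0.0,"claw": 0.28},
    {"x": 0.0,"y": 0.0,"z": 0.0,"rx": 0.0,"ry": 0.0,"rz": 0.0,"claw": 0.34},
    {"x": 0.0,"y": 0.0,"z": 0.0,"rx": 0.0,"ry": 0.0,"rz": 0.0,"claw": 0.45},
    {"x": 0.0,"y": 0.0,"z": 0.0,"rx": 0.0,"ry": 0.0,"rz": 0.0,"claw": 0.45}
  ]
}}

```text
clock: 7.85
eef_pos: [405.3, 310.0, 100.4]
tcp_rot: [0.332, 0.625, 0.332, -0.623]
force: [-0.1, -0.3, -0.8]
gripper_width: 41.7
```

>>> {"api": "play_rows", "payload": {
  "series": [
    {"x": 0.0,"y": 0.0,"z": 0.015,"rx": 0.0,"ry": 0.0,"rz": 0.0,"claw": 0.45},
    {"x": 0.0,"y": 0.0,"z": 0.03,"rx": 0.0,"ry": 0.0,"rz": 0.0,"claw": 0.45},
    {"x": 0.0,"y": 0.0,"z": 0.03,"rx": 0.0,"ry": 0.0,"rz": 0.0,"claw": 0.45}
  ]
}}

```text
clock: 8.15
eef_pos: [401.2, 308.0, 171.8]
tcp_rot: [-0.332, -0.621, -0.332, 0.628]
force: [-0.3, 0.2, -0.1]
gripper_width: 42.1
```

```bash
python3 s.py 507.2 16 180;  python3 - <<'E'
from h import *
a=manip.snapshot("top")[190:340,190:340,::-1];b=manip.snapshot("side")[130:215,220:320,::-1]
cv2.imwrite("pics/e1.png",np.hstack([cv2.resize(a,(400,400)),cv2.resize(b,(400,340))[:,:] if 0 else cv2.resize(b,(400,400))]))
E
```

```text
t 8.15 p [401.2 308.  171.8] x [-0.009 -0.004 -1.   ] jaw -34.0 F [-0.3  0.2 -0.1] w 42.1 J [ 0.43 -0.06  1.95  0.    1.26  1.02]
rot fix deg [ 0.23 -0.51  0.04]
d [ 106.  -292.     8.2]
```

View pics/e1.png

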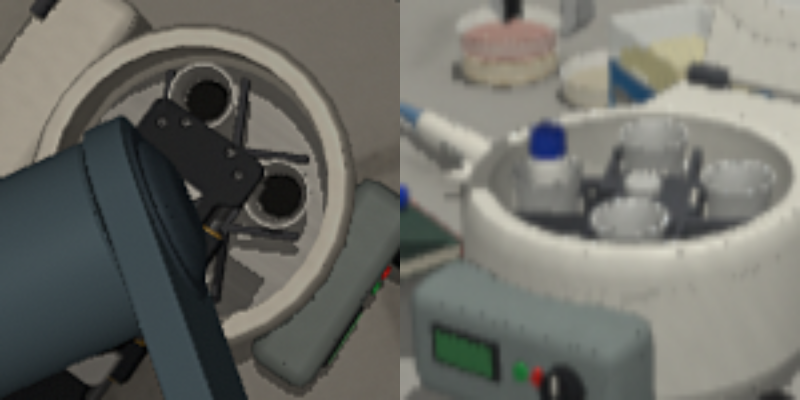

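>>> {"api": "play_rows", "payload": {
  "series": [
    {"x": 0.015,"y": -0.0415,"z": 0.008,"rx": 0.2,"ry": -0.5,"rz": 0.0,"claw": 0.5},
    {"x": 0.015,"y": -0.0415,"z": 0.008,"rx": 0.0,"ry": 0.0,"rz": 0.0,"claw": 0.5},
    {"x": 0.015,"y": -0.0415,"z": 0.0,"rx": 0.0,"ry": 0.0,"rz": 0.0,"claw": 0.5},
    {"x": 0.015,"y": -0.0415,"z": 0.0,"rx": 0.0,"ry": 0.0,"rz": 0.0,"claw": 0.5},
    {"x": 0.015,"y": -0.0415,"z": 0.0,"rx": 0.0,"ry": 0.0,"rz": 0.0,"claw": 0.5}
  ]
}}

```text
clock: 8.75
eef_pos: [477.7, 99.1, 188.4]
tcp_rot: [0.335, 0.625, 0.336, -0.619]
force: [0.5, 0.3, -0.8]
gripper_width: 46.8
```

```bash
python3 s.py 507.2 16 180
```

```text
t 8.75 p [477.7  99.1 188.4] x [ 0.007  0.004 -1.   ] jaw -33.4 F [ 0.5  0.3 -0.8] w 46.8 J [-0.03 -0.13  1.98  0.    1.28  0.55]
rot fix deg [-0.25  0.42 -0.65]
d [ 29.5 -83.1  -8.4]
```

>>> {"api": "play_rows", "payload": {
  "series": [
    {"x": 0.0148,"y": -0.042,"z": -0.01,"rx": 0.0,"ry": 0.4,"rz": -0.6,"claw": 0.5},
    {"x": 0.0148,"y": -0.037,"z": -0.01,"rx": 0.0,"ry": 0.0,"rz": 0.0,"claw": 0.5},
    {"x": 0.0,"y": 0.0,"z": -0.02,"rx": 0.0,"ry": 0.0,"rz": 0.0,"claw": 0.5},
    {"x": 0.0,"y": 0.0,"z": -0.02,"rx": 0.0,"ry": 0.0,"rz": 0.0,"claw": 0.5},
    {"x": 0.0,"y": 0.0,"z": 0.0,"rx": 0.0,"ry": 0.0,"rz": 0.0,"claw": 0.5}
  ]
}}

```text
clock: 9.25
eef_pos: [507.3, 10.7, 121.6]
tcp_rot: [-0.327, -0.626, -0.331, 0.626]
force: [0.0, -0.9, -0.4]
gripper_width: 47.0
```

```bash
python3 s.py 507.2 16 65
```

```text
t 9.25 p [507.3  10.7 121.6] x [-0.003  0.004 -1.   ] jaw -34.5 F [ 0.  -0.9 -0.4] w 47.0 J [-0.2   0.01  1.98  0.    1.16  0.4 ]
rot fix deg [-0.25 -0.19  0.54]
d [ -0.1   5.3 -56.6]
```

>>> {"api": "play_rows", "payload": {
  "series": [
    {"x": 0.0,"y": 0.005,"z": -0.015,"rx": -0.2,"ry": 0.0,"rz": 0.5,"claw": 0.5},
    {"x": -0.001,"y": 0.0,"z": -0.015,"rx": 0.0,"ry": 0.0,"rz": 0.0,"claw": 0.5},
    {"x": -0.001,"y": 0.0,"z": -0.015,"rx": 0.0,"ry": 0.0,"rz": 0.0,"claw": 0.5},
    {"x": 0.0,"y": 0.0,"z": 0.0,"rx": 0.0,"ry": 0.0,"rz": 0.0,"claw": 0.5}
  ]
}}

```text
clock: 9.65
eef_pos: [504.7, 16.7, 75.1]
tcp_rot: [-0.331, -0.623, -0.333, 0.625]
force: [-1.0, 0.6, 0.6]
gripper_width: 46.8
```

```bash
python3 s.py 507.2 16 33
```

```text
t 9.65 p [504.7  16.7  75.1] x [-0.004  0.001 -1.   ] jaw -34.0 F [-1.   0.6  0.6] w 46.8 J [-0.19  0.07  2.01  0.    1.06  0.4 ]
rot fix deg [-0.06 -0.24 -0.04]
d [  2.5  -0.7 -42.1]
```

>>> {"api": "play_rows", "payload": {
  "series": [
    {"x": 0.0025,"y": -0.0007,"z": -0.012,"rx": 0.0,"ry": -0.2,"rz": 0.0,"claw": 0.5},
    {"x": -0.0005,"y": 0.0,"z": -0.012,"rx": 0.0,"ry": 0.0,"rz": 0.0,"claw": 0.5},
    {"x": -0.0005,"y": 0.0,"z": -0.012,"rx": 0.0,"ry": 0.0,"rz": 0.0,"claw": 0.5},
    {"x": 0.0,"y": 0.0,"z": -0.004,"rx": 0.0,"ry": 0.0,"rz": 0.0,"claw": 0.5},
    {"x": 0.0,"y": 0.0,"z": 0.0,"rx": 0.0,"ry": 0.0,"rz": 0.0,"claw": 0.5}
  ]
}}

```text
clock: 10.15
eef_pos: [507.7, 16.2, 33.9]
tcp_rot: [0.333, 0.625, 0.332, -0.623]
force: [-0.9, -0.3, -0.5]
gripper_width: 47.1
```

```bash
python3 s.py 507.2 16 33;  python3 - <<'E'
from h import *
b=manip.snapshot("side")[140:290,220:370,::-1]
cv2.imwrite("pics/f1.png",cv2.resize(b,(500,500)))
E
```

```text
t 10.15 p [507.7  16.2  33.9] x [ 0.003  0.    -1.   ] jaw -33.9 F [-0.9 -0.3 -0.5] w 47.1 J [-0.19  0.15  2.02  0.    0.97  0.4 ]
rot fix deg [-0.03  0.15 -0.1 ]
d [-0.5 -0.2 -0.9]
```

View pics/f1.png

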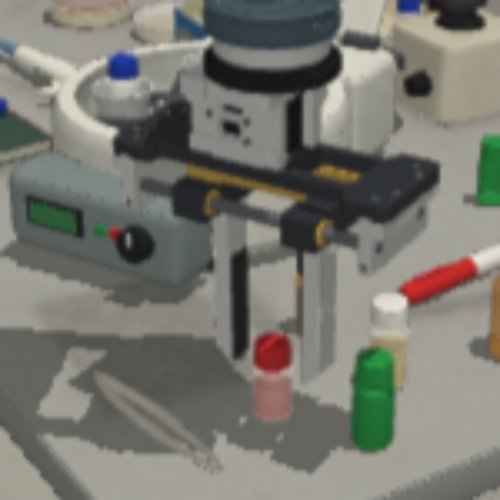

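>>> {"api": "play_rows", "payload": {
  "series": [
    {"x": -0.0005,"y": 0.0,"z": -0.0005,"rx": 0.0,"ry": 0.0,"rz": 0.0,"claw": 0.2},
    {"x": 0.0,"y": 0.0,"z": 0.0,"rx": 0.0,"ry": 0.0,"rz": 0.0,"claw": 0.15},
    {"x": 0.0,"y": 0.0,"z": 0.0,"rx": 0.0,"ry": 0.0,"rz": 0.0,"claw": 0.1},
    {"x": 0.0,"y": 0.0,"z": 0.0,"rx": 0.0,"ry": 0.0,"rz": 0.0,"claw": 0.0},
    {"x": 0.0,"y": 0.0,"z": 0.0,"rx": 0.0,"ry": 0.0,"rz": 0.0,"claw": 0.0}
  ]
}}

```text
clock: 10.7
eef_pos: [508.6, 15.9, 35.1]
tcp_rot: [0.334, 0.626, 0.331, -0.622]
force: [-0.2, -0.3, -0.4]
gripper_width: 23.1
```

```bash
python3 s.py 507.2 16 33
```

```text
t 10.7 p [508.6  15.9  35.1] x [ 0.006 -0.    -1.   ] jaw -33.9 F [-0.2 -0.3 -0.4] w 23.1 J [-0.19  0.14  2.02  0.    0.97  0.4 ]
rot fix deg [ 0.01  0.34 -0.1 ]
d [-1.4  0.1 -2.1]
```

>>> {"api": "play_rows", "payload": {
  "series": [
    {"x": 0.0,"y": 0.0,"z": 0.02,"rx": 0.0,"ry": 0.0,"rz": 0.0,"claw": 0.0},
    {"x": 0.001,"y": 0.0,"z": 0.03,"rx": 0.0,"ry": 0.0,"rz": 0.0,"claw": 0.0},
    {"x": 0.001,"y": 0.0,"z": 0.035,"rx": 0.0,"ry": 0.0,"rz": 0.0,"claw": 0.0},
    {"x": 0.001,"y": 0.0,"z": 0.035,"rx": 0.0,"ry": 0.0,"rz": 0.0,"claw": 0.0},
    {"x": 0.001,"y": 0.0,"z": 0.03,"rx": 0.0,"ry": 0.0,"rz": 0.0,"claw": 0.0}
  ]
}}

```text
clock: 11.2
eef_pos: [507.1, 16.9, 184.8]
tcp_rot: [-0.331, -0.622, -0.334, 0.626]
force: [-0.0, -0.3, -0.5]
gripper_width: 23.5
```

```bash
python3 s.py 524.3 299.4 200;python3 - <<'E'
from h import *
im=manip.snapshot("top")[:,:,::-1]
cv2.imwrite("pics/f2.png",cv2.resize(im[190:340,190:340],None,fx=4,fy=4,interpolation=2))
E
```

```text
t 11.2 p [507.1  16.9 184.8] x [-0.007  0.002 -1.   ] jaw -33.9 F [-0.  -0.3 -0.5] w 23.5 J [-0.19 -0.07  1.93  0.    1.29  0.4 ]
rot fix deg [-0.13 -0.38 -0.08]
d [ 17.2 282.5  15.2]
```

View pics/f2.png

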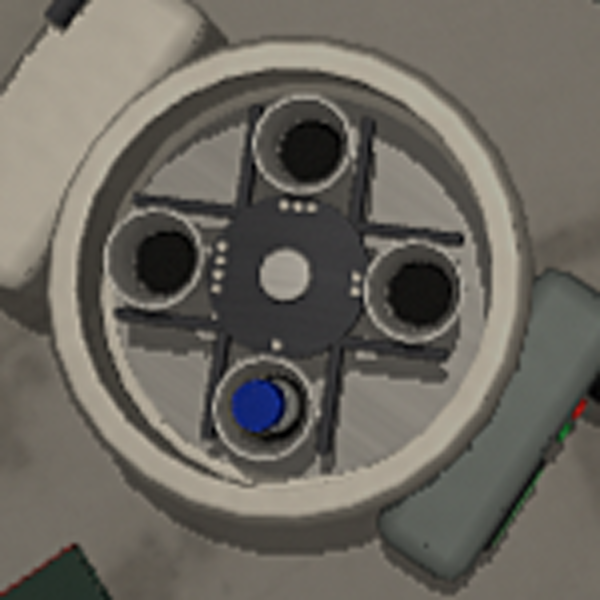

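Run:
```python
from h import *
def z2(u,v):return ((u+.5)/4+189.5,(v+.5)/4+189.5)
print('blue cap',plane("top",*z2(258,406),120).round(1))
B=[(303,145),(153,258),(264,408),(413.5,288)]
P=np.array([plane("top",*z2(*b),98)[:2] for b in B]);print(P.round(1),P.mean(0))
c=P.mean(0)
for k in range(4):
    d=P[k]-c;print(np.hypot(*d),np.degrees(np.arctan2(d[1],d[0]))-90*k)
g=cv2.cvtColor(cv2.GaussianBlur(cv2.imread("pics/f2.png"),(3,3),0),6)
print([(plane("top",*z2(u,v),98)[:2].round(1),r/4) for u,v,r in cv2.HoughCircles(g,cv2.HOUGH_GRADIENT,1,60,param1=100,param2=20,minRadius=40,maxRadius=56)[0]])
```

```text
blue cap [405.4 310.2 120. ]
[[522.9 297.3]
 [470.8 364.1]
 [404.5 311.1]
 [458.3 245.3]] [464.14795724 304.46311796]
59.22229370490894 -6.938265947918888
60.05803081270894 -6.3754343537539455
59.98911234355876 -6.367464306377229
59.47291984531774 -365.63391394956665
[(array([403.4, 311.8]), np.float32(12.475)), (array([523.6, 298. ]), np.float32(11.025)), (array([456.7, 246.1]), np.float32(12.2)), (array([472. , 363.5]), np.float32(10.825))]
```

>>> {"api": "play_rows", "payload": {
  "series": [
    {"x": 0.003,"y": 0.042,"z": 0.01,"rx": 0.0,"ry": -0.4,"rz": 0.0,"claw": 0.0},
    {"x": 0.003,"y": 0.042,"z": 0.005,"rx": 0.0,"ry": 0.0,"rz": 0.0,"claw": 0.0},
    {"x": 0.003,"y": 0.042,"z": 0.0,"rx": 0.0,"ry": 0.0,"rz": 0.0,"claw": 0.0},
    {"x": 0.003,"y": 0.042,"z": 0.0,"rx": 0.0,"ry": 0.0,"rz": 0.0,"claw": 0.0},
    {"x": 0.003,"y": 0.042,"z": 0.0,"rx": 0.0,"ry": 0.0,"rz": 0.0,"claw": 0.0}
  ]
}}

```text
clock: 11.75
eef_pos: [527.9, 228.8, 210.5]
tcp_rot: [0.333, 0.632, 0.326, -0.62]
force: [-0.1, -0.3, -0.1]
gripper_width: 23.7
```

```bash
python3 s.py 523.8 298 200
```

```text
t 11.75 p [527.9 228.8 210.5] x [ 0.02 -0.   -1.  ] jaw -34.5 F [-0.1 -0.3 -0.1] w 23.7 J [ 0.21  0.06  1.76 -0.    1.31  0.82]
rot fix deg [0.02 1.16 0.52]
d [ -4.1  69.2 -10.5]
```

>>> {"api": "play_rows", "payload": {
  "series": [
    {"x": -0.003,"y": 0.035,"z": 0.0,"rx": 0.0,"ry": 1.1,"rz": 0.5,"claw": 0.0},
    {"x": -0.001,"y": 0.03,"z": 0.0,"rx": 0.0,"ry": 0.0,"rz": 0.0,"claw": 0.0},
    {"x": 0.0,"y": 0.0,"z": -0.015,"rx": 0.0,"ry": 0.0,"rz": 0.0,"claw": 0.0},
    {"x": 0.0,"y": 0.0,"z": 0.0,"rx": 0.0,"ry": 0.0,"rz": 0.0,"claw": 0.0}
  ]
}}

```text
clock: 12.15
eef_pos: [522.4, 301.0, 193.7]
tcp_rot: [0.334, 0.623, 0.334, -0.623]
force: [-1.0, 0.9, 0.3]
gripper_width: 23.2
```

```bash
python3 s.py 523.8 298 150
```

```text
t 12.15 p [522.4 301.  193.7] x [ 0. -0. -1.] jaw -33.6 F [-1.   0.9  0.3] w 23.2 J [ 0.33  0.15  1.69 -0.    1.3   0.92]
rot fix deg [ 0.01  0.01 -0.4 ]
d [  1.4  -3.  -43.7]
```

>>> {"api": "play_rows", "payload": {
  "series": [
    {"x": 0.0014,"y": -0.003,"z": -0.012,"rx": 0.0,"ry": 0.0,"rz": -0.4,"claw": 0.0},
    {"x": 0.0,"y": 0.0,"z": -0.015,"rx": 0.0,"ry": 0.0,"rz": 0.0,"claw": 0.0},
    {"x": -0.0005,"y": 0.0,"z": -0.014,"rx": 0.0,"ry": 0.0,"rz": 0.0,"claw": 0.0},
    {"x": 0.0,"y": 0.0,"z": 0.0,"rx": 0.0,"ry": 0.0,"rz": 0.0,"claw": 0.0}
  ]
}}

```text
clock: 12.55
eef_pos: [523.1, 293.8, 148.0]
tcp_rot: [-0.331, -0.624, -0.33, 0.626]
force: [-0.7, 0.3, -0.2]
gripper_width: 23.5
```

```bash
python3 s.py 523.8 298 104
python3 - <<'E'
from h import *
a=manip.snapshot("top")[190:340,190:340,::-1];b=manip.snapshot("side")[110:215,220:340,::-1]
cv2.imwrite("pics/g1.png",np.hstack([cv2.resize(a,(300,300)),cv2.resize(b,(480,420))[:300]]) if 0 else cv2.resize(b,(720,600)))
E
```

```text
t 12.55 p [523.1 293.8 148. ] x [-0.002 -0.002 -1.   ] jaw -34.3 F [-0.7  0.3 -0.2] w 23.5 J [ 0.32  0.19  1.73 -0.    1.22  0.92]
rot fix deg [ 0.1  -0.12  0.28]
d [  0.7   4.2 -44. ]
```

View pics/g1.png

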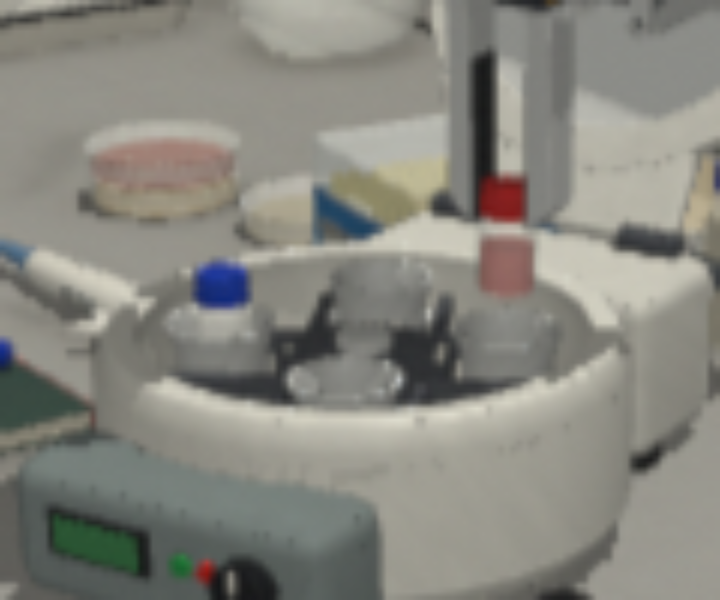

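>>> {"api": "play_rows", "payload": {
  "series": [
    {"x": 0.0007,"y": 0.004,"z": -0.004,"rx": 0.0,"ry": 0.0,"rz": 0.3,"claw": 0.0},
    {"x": 0.0,"y": 0.0,"z": -0.012,"rx": 0.0,"ry": 0.0,"rz": 0.0,"claw": 0.0},
    {"x": 0.0,"y": 0.0,"z": 0.0,"rx": 0.0,"ry": 0.0,"rz": 0.0,"claw": 0.0}
  ]
}}

```text
clock: 12.95
eef_pos: [526.4, 299.1, 135.0]
tcp_rot: [0.333, 0.626, 0.332, -0.623]
force: [0.7, 0.2, -0.7]
gripper_width: 23.3
```

```bash
python3 s.py 523.8 298 104
```

```text
t 12.95 p [526.4 299.1 135. ] x [ 0.005  0.001 -1.   ] jaw -34.0 F [ 0.7  0.2 -0.7] w 23.3 J [ 0.33  0.21  1.73 -0.    1.19  0.92]
rot fix deg [-0.05  0.28 -0.04]
d [ -2.6  -1.1 -31. ]
```

>>> {"api": "play_rows", "payload": {
  "series": [
    {"x": -0.0025,"y": -0.001,"z": -0.008,"rx": 0.0,"ry": 0.3,"rz": 0.0,"claw": 0.0},
    {"x": -0.0005,"y": -0.0003,"z": -0.008,"rx": 0.0,"ry": 0.0,"rz": 0.0,"claw": 0.0},
    {"x": -0.0005,"y": -0.0003,"z": -0.006,"rx": 0.0,"ry": 0.0,"rz": 0.0,"claw": 0.0},
    {"x": 0.0,"y": 0.0,"z": 0.0,"rx": 0.0,"ry": 0.0,"rz": 0.0,"claw": 0.0}
  ]
}}

```text
clock: 13.35
eef_pos: [522.5, 297.6, 111.0]
tcp_rot: [-0.332, -0.624, -0.333, 0.624]
force: [-0.6, 0.7, 0.3]
gripper_width: 23.6
```

```bash
python3 s.py 523.8 298 104
```

```text
t 13.35 p [522.5 297.6 111. ] x [-0.001  0.001 -1.   ] jaw -33.9 F [-0.6  0.7  0.3] w 23.6 J [0.33 0.23 1.75 0.   1.15 0.92]
rot fix deg [-0.04 -0.05 -0.06]
d [ 1.3  0.4 -7. ]
```

>>> {"api": "play_rows", "payload": {
  "series": [
    {"x": 0.0012,"y": 0.0004,"z": -0.003,"rx": 0.0,"ry": 0.0,"rz": 0.0,"claw": 0.0},
    {"x": -0.0002,"y": 0.0,"z": -0.0025,"rx": 0.0,"ry": 0.0,"rz": 0.0,"claw": 0.0},
    {"x": 0.0,"y": 0.0,"z": -0.001,"rx": 0.0,"ry": 0.0,"rz": 0.0,"claw": 0.0},
    {"x": 0.0,"y": 0.0,"z": -0.001,"rx": 0.0,"ry": 0.0,"rz": 0.0,"claw": 0.0},
    {"x": 0.0,"y": 0.0,"z": 0.0,"rx": 0.0,"ry": 0.0,"rz": 0.0,"claw": 0.0}
  ]
}}

```text
clock: 13.85
eef_pos: [524.0, 298.1, 103.3]
tcp_rot: [0.332, 0.624, 0.333, -0.624]
force: [-0.5, 0.2, -0.8]
gripper_width: 23.2
```

```bash
python3 s.py 523.8 298 103
```

```text
t 13.85 p [524.  298.1 103.3] x [ 0.     0.001 -1.   ] jaw -33.9 F [-0.5  0.2 -0.8] w 23.2 J [0.33 0.25 1.75 0.   1.14 0.92]
rot fix deg [-0.06  0.   -0.06]
d [-0.2 -0.1 -0.3]
```

>>> {"api": "play_rows", "payload": {
  "series": [
    {"x": 0.0,"y": 0.0,"z": -0.001,"rx": 0.0,"ry": 0.0,"rz": 0.0,"claw": 0.0},
    {"x": 0.0,"y": 0.0,"z": 0.0,"rx": 0.0,"ry": 0.0,"rz": 0.0,"claw": 0.28},
    {"x": 0.0,"y": 0.0,"z": 0.0,"rx": 0.0,"ry": 0.0,"rz": 0.0,"claw": 0.34},
    {"x": 0.0,"y": 0.0,"z": 0.0,"rx": 0.0,"ry": 0.0,"rz": 0.0,"claw": 0.45},
    {"x": 0.0,"y": 0.0,"z": 0.0,"rx": 0.0,"ry": 0.0,"rz": 0.0,"claw": 0.45}
  ]
}}

```text
clock: 14.35
eef_pos: [524.6, 298.4, 103.1]
tcp_rot: [0.332, 0.625, 0.333, -0.623]
force: [-0.2, 0.3, 0.3]
gripper_width: 41.7
```

>>> {"api": "play_rows", "payload": {
  "series": [
    {"x": 0.0,"y": 0.0,"z": 0.015,"rx": 0.0,"ry": 0.0,"rz": 0.0,"claw": 0.45},
    {"x": 0.001,"y": 0.0,"z": 0.025,"rx": 0.0,"ry": 0.0,"rz": 0.0,"claw": 0.45},
    {"x": 0.001,"y": 0.0,"z": 0.03,"rx": 0.0,"ry": 0.0,"rz": 0.0,"claw": 0.45},
    {"x": 0.001,"y": 0.0,"z": 0.01,"rx": 0.0,"ry": 0.0,"rz": 0.0,"claw": 0.45}
  ]
}}

```text
clock: 14.75
eef_pos: [526.1, 297.8, 186.2]
tcp_rot: [-0.332, -0.624, -0.333, 0.625]
force: [1.3, 0.9, 0.9]
gripper_width: 41.9
```

```bash
python3 s.py 537 115 180
python3 - <<'E'
from h import *
b=manip.snapshot("side")[110:215,220:340,::-1]
cv2.imwrite("pics/g2.png",cv2.resize(b,(600,500)))
E
```

```text
t 14.75 p [526.1 297.8 186.2] x [-0.002  0.    -1.   ] jaw -33.9 F [1.3 0.9 0.9] w 41.9 J [0.33 0.16 1.69 0.   1.29 0.92]
rot fix deg [-0.03 -0.1  -0.07]
d [  10.9 -182.8   -6.2]
```

View pics/g2.png

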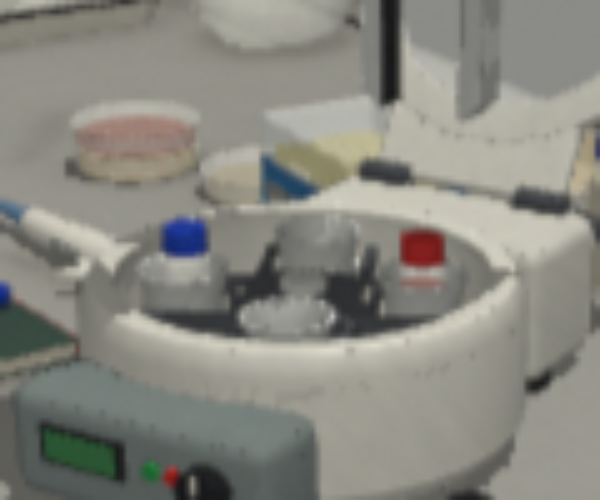

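>>> {"api": "play_rows", "payload": {
  "series": [
    {"x": 0.003,"y": -0.042,"z": 0.0,"rx": 0.0,"ry": 0.0,"rz": 0.0,"claw": 0.5},
    {"x": 0.003,"y": -0.042,"z": 0.0,"rx": 0.0,"ry": 0.0,"rz": 0.0,"claw": 0.5},
    {"x": 0.003,"y": -0.042,"z": 0.0,"rx": 0.0,"ry": 0.0,"rz": 0.0,"claw": 0.5},
    {"x": 0.003,"y": -0.042,"z": -0.005,"rx": 0.0,"ry": 0.0,"rz": 0.0,"claw": 0.5},
    {"x": 0.0,"y": 0.0,"z": -0.015,"rx": 0.0,"ry": 0.0,"rz": 0.0,"claw": 0.5}
  ]
}}

```text
clock: 15.3
eef_pos: [538.6, 125.6, 167.0]
tcp_rot: [0.334, 0.625, 0.333, -0.622]
force: [-0.0, 0.7, -0.4]
gripper_width: 46.9
```

```bash
python3 s.py 536.7 114.7 80
```

```text
t 15.3 p [538.6 125.6 167. ] x [ 0.003  0.001 -1.   ] jaw -33.7 F [-0.   0.7 -0.4] w 46.9 J [0.02 0.06 1.84 0.   1.24 0.61]
rot fix deg [-0.06  0.2  -0.32]
d [ -1.9 -10.9 -87. ]
```

>>> {"api": "play_rows", "payload": {
  "series": [
    {"x": -0.002,"y": -0.008,"z": -0.015,"rx": 0.0,"ry": 0.2,"rz": -0.2,"claw": 0.5},
    {"x": 0.0,"y": 0.0,"z": -0.025,"rx": 0.0,"ry": 0.0,"rz": 0.0,"claw": 0.5},
    {"x": -0.001,"y": 0.0,"z": -0.025,"rx": 0.0,"ry": 0.0,"rz": 0.0,"claw": 0.5},
    {"x": 0.0,"y": 0.0,"z": -0.01,"rx": 0.0,"ry": 0.0,"rz": 0.0,"claw": 0.5},
    {"x": 0.0,"y": 0.0,"z": 0.0,"rx": 0.0,"ry": 0.0,"rz": 0.0,"claw": 0.5}
  ]
}}

```text
clock: 15.8
eef_pos: [530.7, 117.8, 82.5]
tcp_rot: [-0.331, -0.621, -0.335, 0.627]
force: [-0.6, 0.3, 0.2]
gripper_width: 47.1
```

```bash
python3 s.py 536.7 114.7 34
```

```text
t 15.8 p [530.7 117.8  82.5] x [-0.01   0.001 -1.   ] jaw -33.8 F [-0.6  0.3  0.2] w 47.1 J [0.01 0.15 1.91 0.   1.09 0.6 ]
rot fix deg [-0.07 -0.59 -0.16]
d [  6.   -3.1 -48.5]
```

>>> {"api": "play_rows", "payload": {
  "series": [
    {"x": 0.006,"y": -0.003,"z": 0.0,"rx": 0.0,"ry": -0.6,"rz": -0.2,"claw": 0.5},
    {"x": 0.0,"y": 0.0,"z": -0.012,"rx": 0.0,"ry": 0.0,"rz": 0.0,"claw": 0.5},
    {"x": -0.0005,"y": 0.0,"z": -0.012,"rx": 0.0,"ry": 0.0,"rz": 0.0,"claw": 0.5},
    {"x": 0.0,"y": 0.0,"z": 0.0,"rx": 0.0,"ry": 0.0,"rz": 0.0,"claw": 0.5}
  ]
}}

```text
clock: 16.2
eef_pos: [538.4, 115.6, 58.8]
tcp_rot: [0.333, 0.626, 0.332, -0.622]
force: [-1.2, 0.4, 0.2]
gripper_width: 46.8
```

```bash
python3 s.py 536.7 114.7 34
```

```text
t 16.2 p [538.4 115.6  58.8] x [ 0.005  0.001 -1.   ] jaw -34.0 F [-1.2  0.4  0.2] w 46.8 J [0.   0.2  1.91 0.   1.03 0.6 ]
rot fix deg [-0.08  0.3  -0.05]
d [ -1.7  -0.9 -24.8]
```

>>> {"api": "play_rows", "payload": {
  "series": [
    {"x": -0.0017,"y": -0.0009,"z": -0.008,"rx": 0.0,"ry": 0.3,"rz": 0.0,"claw": 0.5},
    {"x": 0.0,"y": 0.0,"z": -0.01,"rx": 0.0,"ry": 0.0,"rz": 0.0,"claw": 0.5},
    {"x": 0.0,"y": 0.0,"z": -0.006,"rx": 0.0,"ry": 0.0,"rz": 0.0,"claw": 0.5},
    {"x": 0.0,"y": 0.0,"z": 0.0,"rx": 0.0,"ry": 0.0,"rz": 0.0,"claw": 0.5}
  ]
}}

```text
clock: 16.6
eef_pos: [536.8, 114.6, 33.0]
tcp_rot: [0.332, 0.624, 0.333, -0.624]
force: [-0.5, -1.1, 0.5]
gripper_width: 47.0
```

```bash
python3 s.py 536.7 114.7 34
python3 - <<'E'
from h import *
b=manip.snapshot("side")[140:290,220:370,::-1]
cv2.imwrite("pics/i1.png",cv2.resize(b,(500,500)))
E
```

```text
t 16.6 p [536.8 114.6  33. ] x [ 0.     0.001 -1.   ] jaw -33.9 F [-0.5 -1.1  0.5] w 47.0 J [0.   0.24 1.92 0.   0.99 0.59]
rot fix deg [-0.08  0.01 -0.05]
d [-0.1  0.1  1. ]
```

View pics/i1.png

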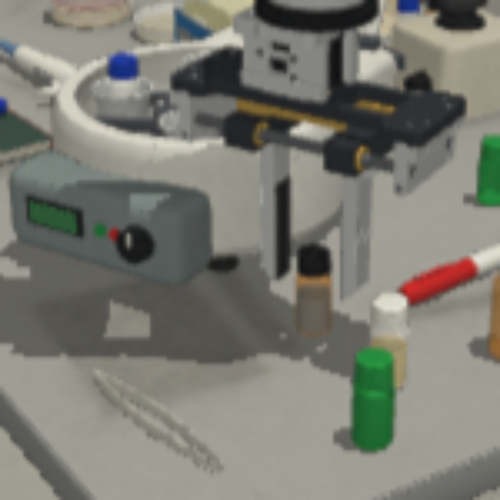

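>>> {"api": "play_rows", "payload": {
  "series": [
    {"x": 0.0,"y": 0.0,"z": 0.0005,"rx": 0.0,"ry": 0.0,"rz": 0.0,"claw": 0.2},
    {"x": 0.0,"y": 0.0,"z": 0.0,"rx": 0.0,"ry": 0.0,"rz": 0.0,"claw": 0.15},
    {"x": 0.0,"y": 0.0,"z": 0.0,"rx": 0.0,"ry": 0.0,"rz": 0.0,"claw": 0.1},
    {"x": 0.0,"y": 0.0,"z": 0.0,"rx": 0.0,"ry": 0.0,"rz": 0.0,"claw": 0.0},
    {"x": 0.0,"y": 0.0,"z": 0.0,"rx": 0.0,"ry": 0.0,"rz": 0.0,"claw": 0.0}
  ]
}}

```text
clock: 17.15
eef_pos: [538.0, 114.7, 35.2]
tcp_rot: [0.332, 0.625, 0.332, -0.623]
force: [0.4, 0.1, -0.8]
gripper_width: 23.6
```

```bash
python3 s.py 536.7 114.7 34
```

```text
t 17.15 p [538.  114.7  35.2] x [ 0.003  0.001 -1.   ] jaw -33.9 F [ 0.4  0.1 -0.8] w 23.6 J [0.   0.23 1.91 0.   0.99 0.59]
rot fix deg [-0.08  0.17 -0.05]
d [-1.3  0.  -1.2]
```

>>> {"api": "play_rows", "payload": {
  "series": [
    {"x": 0.0,"y": 0.0,"z": 0.02,"rx": 0.0,"ry": 0.0,"rz": 0.0,"claw": 0.0},
    {"x": 0.001,"y": 0.0,"z": 0.03,"rx": 0.0,"ry": 0.0,"rz": 0.0,"claw": 0.0},
    {"x": 0.001,"y": 0.0,"z": 0.04,"rx": 0.0,"ry": 0.0,"rz": 0.0,"claw": 0.0},
    {"x": 0.001,"y": 0.0,"z": 0.04,"rx": 0.0,"ry": 0.0,"rz": 0.0,"claw": 0.0},
    {"x": 0.001,"y": 0.0,"z": 0.035,"rx": 0.0,"ry": 0.0,"rz": 0.0,"claw": 0.0}
  ]
}}

```text
clock: 17.65
eef_pos: [535.6, 114.5, 198.8]
tcp_rot: [-0.33, -0.621, -0.335, 0.628]
force: [0.4, 0.5, 0.3]
gripper_width: 23.9
```

```bash
python3 s.py 470.9 364.1 210
python3 - <<'E'
from h import *
im=manip.snapshot("top")[:,:,::-1]
cv2.imwrite("pics/i2.png",cv2.resize(im[190:340,190:340],None,fx=4,fy=4,interpolation=2))
E
```

```text
t 17.65 p [535.6 114.5 198.8] x [-0.012  0.001 -1.   ] jaw -34.0 F [0.4 0.5 0.3] w 23.9 J [0.   0.02 1.82 0.   1.32 0.6 ]
rot fix deg [-0.07 -0.69 -0.04]
d [-64.7 249.6  11.2]
```

View pics/i2.png

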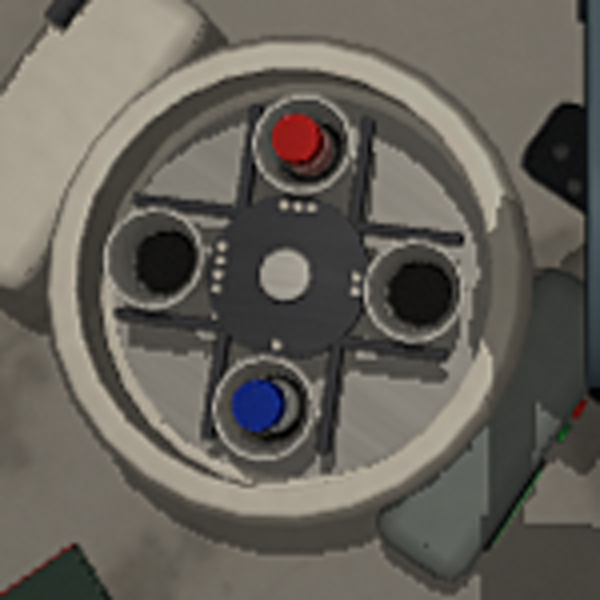

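>>> {"api": "play_rows", "payload": {
  "series": [
    {"x": -0.01,"y": 0.038,"z": 0.01,"rx": 0.0,"ry": -0.7,"rz": 0.0,"claw": 0.0},
    {"x": -0.01,"y": 0.038,"z": 0.0,"rx": 0.0,"ry": 0.0,"rz": 0.0,"claw": 0.0},
    {"x": -0.01,"y": 0.038,"z": 0.0,"rx": 0.0,"ry": 0.0,"rz": 0.0,"claw": 0.0},
    {"x": -0.01,"y": 0.038,"z": 0.0,"rx": 0.0,"ry": 0.0,"rz": 0.0,"claw": 0.0},
    {"x": -0.01,"y": 0.038,"z": 0.0,"rx": 0.0,"ry": 0.0,"rz": 0.0,"claw": 0.0}
  ]
}}

```text
clock: 18.2
eef_pos: [491.2, 306.8, 221.1]
tcp_rot: [0.332, 0.633, 0.326, -0.618]
force: [0.3, -0.0, -0.1]
gripper_width: 23.1
```

```bash
python3 s.py 470.9 364.1 200
```

```text
t 18.2 p [491.2 306.8 221.1] x [ 0.023  0.002 -1.   ] jaw -34.5 F [ 0.3 -0.  -0.1] w 23.1 J [ 0.37  0.05  1.74 -0.01  1.32  0.97]
rot fix deg [-0.14  1.3   0.51]
d [-20.3  57.3 -21.1]
```

>>> {"api": "play_rows", "payload": {
  "series": [
    {"x": -0.01,"y": 0.03,"z": 0.0,"rx": 0.0,"ry": 1.3,"rz": 0.5,"claw": 0.0},
    {"x": -0.009,"y": 0.022,"z": 0.0,"rx": 0.0,"ry": 0.0,"rz": 0.0,"claw": 0.0},
    {"x": 0.0,"y": 0.0,"z": 0.0,"rx": 0.0,"ry": 0.0,"rz": 0.0,"claw": 0.0},
    {"x": 0.0,"y": 0.0,"z": 0.0,"rx": 0.0,"ry": 0.0,"rz": 0.0,"claw": 0.0}
  ]
}}

```text
clock: 18.6
eef_pos: [468.9, 364.7, 220.1]
tcp_rot: [0.333, 0.623, 0.335, -0.623]
force: [0.6, 0.8, -0.3]
gripper_width: 23.6
```

```bash
python3 s.py 470.9 364.1 160
python3 - <<'E'
from h import *
b=manip.snapshot("side")[60:215,200:380,::-1]
cv2.imwrite("pics/j1.png",cv2.resize(b,(690,594)))
E
```

```text
t 18.6 p [468.9 364.7 220.1] x [-0.001  0.002 -1.   ] jaw -33.6 F [ 0.6  0.8 -0.3] w 23.6 J [0.47 0.1  1.69 0.   1.35 1.05]
rot fix deg [-0.14 -0.07 -0.41]
d [  2.   -0.6 -60.1]
```

View pics/j1.png

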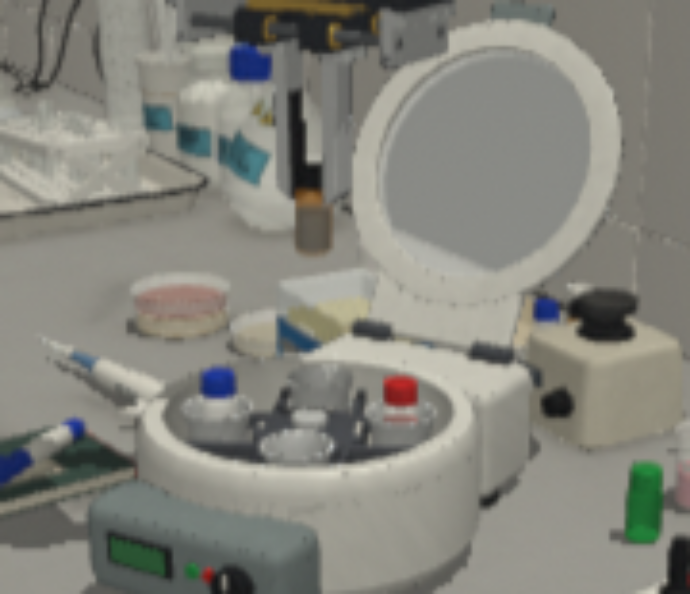

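>>> {"api": "play_rows", "payload": {
  "series": [
    {"x": 0.0018,"y": -0.0005,"z": -0.012,"rx": 0.0,"ry": 0.0,"rz": -0.3,"claw": 0.0},
    {"x": 0.0,"y": 0.0,"z": -0.015,"rx": 0.0,"ry": 0.0,"rz": 0.0,"claw": 0.0},
    {"x": 0.0,"y": 0.0,"z": -0.015,"rx": 0.0,"ry": 0.0,"rz": 0.0,"claw": 0.0},
    {"x": 0.0,"y": 0.0,"z": -0.012,"rx": 0.0,"ry": 0.0,"rz": 0.0,"claw": 0.0},
    {"x": 0.0,"y": 0.0,"z": 0.0,"rx": 0.0,"ry": 0.0,"rz": 0.0,"claw": 0.0}
  ]
}}

```text
clock: 19.15
eef_pos: [471.4, 359.6, 159.5]
tcp_rot: [-0.33, -0.624, -0.331, 0.626]
force: [0.4, 0.8, -0.8]
gripper_width: 23.8
```

```bash
python3 s.py 470.9 364.1 103
```

```text
t 19.15 p [471.4 359.6 159.5] x [-0.004  0.001 -1.   ] jaw -34.3 F [ 0.4  0.8 -0.8] w 23.8 J [0.46 0.16 1.74 0.   1.24 1.06]
rot fix deg [-0.03 -0.23  0.27]
d [ -0.5   4.5 -56.5]
```

>>> {"api": "play_rows", "payload": {
  "series": [
    {"x": -0.0005,"y": 0.0045,"z": -0.003,"rx": 0.0,"ry": 0.0,"rz": 0.2,"claw": 0.0},
    {"x": 0.0,"y": 0.0,"z": -0.01,"rx": 0.0,"ry": 0.0,"rz": 0.0,"claw": 0.0},
    {"x": 0.0,"y": 0.0,"z": -0.01,"rx": 0.0,"ry": 0.0,"rz": 0.0,"claw": 0.0},
    {"x": 0.0,"y": 0.0,"z": 0.0,"rx": 0.0,"ry": 0.0,"rz": 0.0,"claw": 0.0}
  ]
}}

```text
clock: 19.55
eef_pos: [471.1, 364.5, 134.6]
tcp_rot: [-0.331, -0.623, -0.333, 0.626]
force: [-0.3, 0.1, -0.0]
gripper_width: 23.5
```

```bash
python3 s.py 470.9 364.1 103
python3 - <<'E'
from h import *
b=manip.snapshot("side")[60:215,200:380,::-1]
cv2.imwrite("pics/j2.png",cv2.resize(b,(690,594)))
E
```

```text
t 19.55 p [471.1 364.5 134.6] x [-0.004  0.001 -1.   ] jaw -34.1 F [-0.3  0.1 -0. ] w 23.5 J [0.47 0.19 1.75 0.   1.2  1.06]
rot fix deg [-0.04 -0.21  0.05]
d [ -0.2  -0.4 -31.6]
```

View pics/j2.png

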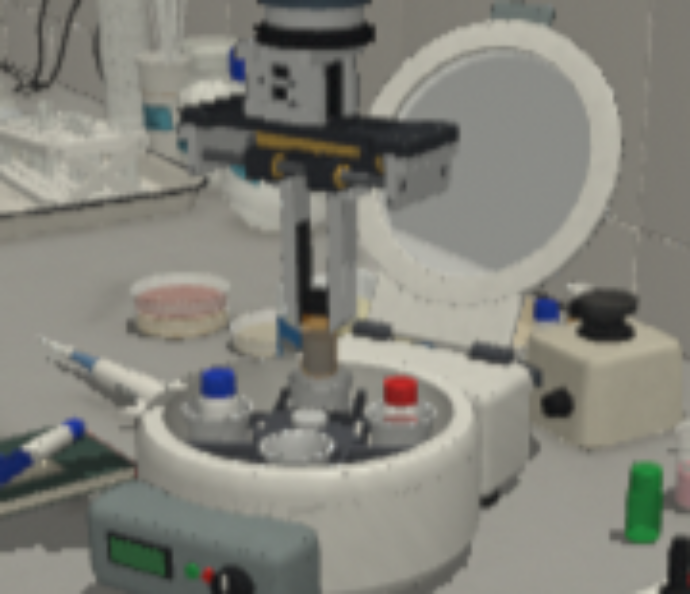

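Aligned over bucket 4; lowering.

>>> {"api": "play_rows", "payload": {
  "series": [
    {"x": 0.0,"y": -0.0003,"z": -0.008,"rx": 0.0,"ry": 0.0,"rz": 0.0,"claw": 0.0},
    {"x": -0.0003,"y": -0.0003,"z": -0.008,"rx": 0.0,"ry": 0.0,"rz": 0.0,"claw": 0.0},
    {"x": -0.0003,"y": -0.0003,"z": -0.007,"rx": 0.0,"ry": 0.0,"rz": 0.0,"claw": 0.0},
    {"x": 0.0,"y": 0.0,"z": 0.0,"rx": 0.0,"ry": 0.0,"rz": 0.0,"claw": 0.0}
  ]
}}

```text
clock: 20.0
eef_pos: [471.4, 364.1, 111.3]
tcp_rot: [0.331, 0.624, 0.333, -0.624]
force: [-0.5, -0.6, -0.3]
gripper_width: 23.8
```

```bash
python3 s.py 470.9 364.1 103
```

```text
t 20.0 p [471.4 364.1 111.3] x [-0.001  0.002 -1.   ] jaw -34.0 F [-0.5 -0.6 -0.3] w 23.8 J [0.47 0.22 1.77 0.   1.15 1.06]
rot fix deg [-0.12 -0.06  0.05]
d [-0.5  0.  -8.3]
```

>>> {"api": "play_rows", "payload": {
  "series": [
    {"x": -0.0005,"y": 0.0,"z": -0.003,"rx": 0.0,"ry": 0.0,"rz": 0.0,"claw": 0.0},
    {"x": -0.0002,"y": 0.0,"z": -0.003,"rx": 0.0,"ry": 0.0,"rz": 0.0,"claw": 0.0},
    {"x": 0.0,"y": 0.0,"z": -0.0015,"rx": 0.0,"ry": 0.0,"rz": 0.0,"claw": 0.0},
    {"x": 0.0,"y": 0.0,"z": -0.001,"rx": 0.0,"ry": 0.0,"rz": 0.0,"claw": 0.0},
    {"x": 0.0,"y": 0.0,"z": 0.0,"rx": 0.0,"ry": 0.0,"rz": 0.0,"claw": 0.0}
  ]
}}

```text
clock: 20.5
eef_pos: [471.2, 364.4, 102.9]
tcp_rot: [0.331, 0.625, 0.333, -0.624]
force: [0.0, 0.8, 0.0]
gripper_width: 23.3
```

```bash
python3 s.py 470.9 364.1 103
```

```text
t 20.5 p [471.2 364.4 102.9] x [ 0.     0.003 -1.   ] jaw -34.0 F [0.  0.8 0. ] w 23.3 J [0.47 0.23 1.77 0.   1.14 1.06]
rot fix deg [-0.16  0.02  0.05]
d [-0.3 -0.3  0.1]
```

>>> {"api": "play_rows", "payload": {
  "series": [
    {"x": 0.0,"y": 0.0,"z": -0.001,"rx": 0.0,"ry": 0.0,"rz": 0.0,"claw": 0.0},
    {"x": 0.0,"y": 0.0,"z": 0.0,"rx": 0.0,"ry": 0.0,"rz": 0.0,"claw": 0.28},
    {"x": 0.0,"y": 0.0,"z": 0.0,"rx": 0.0,"ry": 0.0,"rz": 0.0,"claw": 0.34},
    {"x": 0.0,"y": 0.0,"z": 0.0,"rx": 0.0,"ry": 0.0,"rz": 0.0,"claw": 0.45},
    {"x": 0.0,"y": 0.0,"z": 0.0,"rx": 0.0,"ry": 0.0,"rz": 0.0,"claw": 0.45}
  ]
}}

```text
clock: 21.0
eef_pos: [471.8, 364.7, 102.7]
tcp_rot: [0.331, 0.626, 0.332, -0.623]
force: [-0.3, -0.9, -0.5]
gripper_width: 41.4
```

>>> {"api": "play_rows", "payload": {
  "series": [
    {"x": 0.0,"y": 0.0,"z": 0.015,"rx": 0.0,"ry": 0.0,"rz": 0.0,"claw": 0.45},
    {"x": 0.001,"y": 0.0,"z": 0.025,"rx": 0.0,"ry": 0.0,"rz": 0.0,"claw": 0.45},
    {"x": 0.001,"y": 0.0,"z": 0.03,"rx": 0.0,"ry": 0.0,"rz": 0.0,"claw": 0.45},
    {"x": 0.001,"y": 0.0,"z": 0.02,"rx": 0.0,"ry": 0.0,"rz": 0.0,"claw": 0.45}
  ]
}}

```text
clock: 21.4
eef_pos: [472.0, 363.3, 194.2]
tcp_rot: [-0.331, -0.623, -0.333, 0.626]
force: [-0.2, 0.6, 0.4]
gripper_width: 42.5
```

```bash
python3 s.py 580.5 45.8 180
python3 - <<'E'
from h import *
b=manip.snapshot("side")[60:215,200:380,::-1]
cv2.imwrite("pics/j3.png",cv2.resize(b,(690,594)))
E
```

```text
t 21.4 p [472.  363.3 194.2] x [-0.005  0.    -1.   ] jaw -34.0 F [-0.2  0.6  0.4] w 42.5 J [0.46 0.13 1.71 0.   1.31 1.06]
rot fix deg [-0.01 -0.3   0.04]
d [ 108.5 -317.5  -14.2]
```

View pics/j3.png

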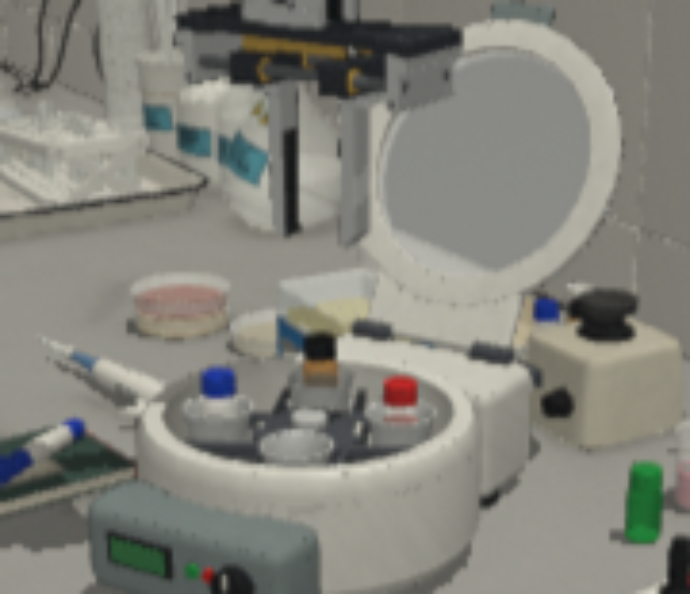

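>>> {"api": "play_rows", "payload": {
  "series": [
    {"x": 0.0135,"y": -0.0395,"z": 0.005,"rx": 0.0,"ry": -0.3,"rz": 0.0,"claw": 0.5},
    {"x": 0.0135,"y": -0.0395,"z": 0.0,"rx": 0.0,"ry": 0.0,"rz": 0.0,"claw": 0.5},
    {"x": 0.0135,"y": -0.0395,"z": 0.0,"rx": 0.0,"ry": 0.0,"rz": 0.0,"claw": 0.5},
    {"x": 0.0135,"y": -0.0395,"z": 0.0,"rx": 0.0,"ry": 0.0,"rz": 0.0,"claw": 0.5},
    {"x": 0.0135,"y": -0.0395,"z": 0.0,"rx": 0.0,"ry": 0.0,"rz": 0.0,"claw": 0.5}
  ]
}}

```text
clock: 21.95
eef_pos: [542.5, 165.3, 208.2]
tcp_rot: [0.335, 0.628, 0.335, -0.617]
force: [0.9, 0.3, 0.3]
gripper_width: 47.3
```

```bash
python3 s.py 580.5 45.8 180
```

```text
t 21.95 p [542.5 165.3 208.2] x [ 0.014  0.006 -1.   ] jaw -33.5 F [0.9 0.3 0.3] w 47.3 J [0.09 0.04 1.78 0.01 1.31 0.68]
rot fix deg [-0.36  0.81 -0.54]
d [  38.  -119.5  -28.2]
```

>>> {"api": "play_rows", "payload": {
  "series": [
    {"x": 0.013,"y": -0.0395,"z": -0.008,"rx": -0.3,"ry": 0.8,"rz": -0.5,"claw": 0.5},
    {"x": 0.013,"y": -0.0395,"z": -0.008,"rx": 0.0,"ry": 0.0,"rz": 0.0,"claw": 0.5},
    {"x": 0.011,"y": -0.0335,"z": -0.008,"rx": 0.0,"ry": 0.0,"rz": 0.0,"claw": 0.5},
    {"x": 0.0,"y": 0.0,"z": -0.015,"rx": 0.0,"ry": 0.0,"rz": 0.0,"claw": 0.5},
    {"x": 0.0,"y": 0.0,"z": 0.0,"rx": 0.0,"ry": 0.0,"rz": 0.0,"claw": 0.5}
  ]
}}

```text
clock: 22.45
eef_pos: [581.8, 43.5, 169.7]
tcp_rot: [0.33, 0.627, 0.33, -0.624]
force: [-0.4, 0.4, -0.2]
gripper_width: 47.2
```

```bash
python3 s.py 580.5 45.8 80
```

```text
t 22.45 p [581.8  43.5 169.7] x [ 0.004  0.001 -1.   ] jaw -34.4 F [-0.4  0.4 -0.2] w 47.2 J [-0.12  0.12  1.76  0.    1.25  0.48]
rot fix deg [-0.04  0.2   0.37]
d [ -1.3   2.3 -89.7]
```

>>> {"api": "play_rows", "payload": {
  "series": [
    {"x": -0.001,"y": 0.002,"z": -0.015,"rx": 0.0,"ry": 0.2,"rz": 0.3,"claw": 0.5},
    {"x": 0.0,"y": 0.0,"z": -0.022,"rx": 0.0,"ry": 0.0,"rz": 0.0,"claw": 0.5},
    {"x": 0.0,"y": 0.0,"z": -0.022,"rx": 0.0,"ry": 0.0,"rz": 0.0,"claw": 0.5},
    {"x": 0.0,"y": 0.0,"z": -0.015,"rx": 0.0,"ry": 0.0,"rz": 0.0,"claw": 0.5},
    {"x": 0.0,"y": 0.0,"z": 0.0,"rx": 0.0,"ry": 0.0,"rz": 0.0,"claw": 0.5}
  ]
}}

```text
clock: 22.95
eef_pos: [579.1, 51.8, 92.3]
tcp_rot: [0.334, 0.624, 0.335, -0.623]
force: [0.3, 0.3, 0.7]
gripper_width: 47.1
```

```bash
python3 s.py 580.5 45.8 34
```

```text
t 22.95 p [579.1  51.8  92.3] x [ 0.001  0.002 -1.   ] jaw -33.6 F [0.3 0.3 0.7] w 47.1 J [-0.11  0.21  1.81  0.    1.11  0.48]
rot fix deg [-0.09  0.04 -0.4 ]
d [  1.4  -6.  -58.3]
```

>>> {"api": "play_rows", "payload": {
  "series": [
    {"x": 0.001,"y": -0.006,"z": -0.005,"rx": 0.0,"ry": 0.0,"rz": -0.4,"claw": 0.5},
    {"x": 0.0,"y": 0.0,"z": -0.01,"rx": 0.0,"ry": 0.0,"rz": 0.0,"claw": 0.5},
    {"x": 0.0,"y": 0.0,"z": -0.01,"rx": 0.0,"ry": 0.0,"rz": 0.0,"claw": 0.5},
    {"x": 0.0,"y": 0.0,"z": 0.0,"rx": 0.0,"ry": 0.0,"rz": 0.0,"claw": 0.5}
  ]
}}

```text
clock: 23.35
eef_pos: [581.4, 46.4, 67.3]
tcp_rot: [0.333, 0.626, 0.332, -0.623]
force: [-0.1, -0.2, -0.7]
gripper_width: 47.0
```

```bash
python3 s.py 580.5 45.8 34
```

```text
t 23.35 p [581.4  46.4  67.3] x [ 0.004  0.001 -1.   ] jaw -33.9 F [-0.1 -0.2 -0.7] w 47.0 J [-0.12  0.25  1.82  0.    1.06  0.48]
rot fix deg [-0.07  0.24 -0.08]
d [ -0.9  -0.6 -33.3]
```

>>> {"api": "play_rows", "payload": {
  "series": [
    {"x": -0.0009,"y": -0.0006,"z": -0.01,"rx": 0.0,"ry": 0.2,"rz": 0.0,"claw": 0.5},
    {"x": 0.0,"y": 0.0,"z": -0.01,"rx": 0.0,"ry": 0.0,"rz": 0.0,"claw": 0.5},
    {"x": 0.0,"y": 0.0,"z": -0.008,"rx": 0.0,"ry": 0.0,"rz": 0.0,"claw": 0.5},
    {"x": 0.0,"y": 0.0,"z": -0.004,"rx": 0.0,"ry": 0.0,"rz": 0.0,"claw": 0.5},
    {"x": 0.0,"y": 0.0,"z": 0.0,"rx": 0.0,"ry": 0.0,"rz": 0.0,"claw": 0.5}
  ]
}}

```text
clock: 23.85
eef_pos: [580.7, 45.5, 32.7]
tcp_rot: [0.332, 0.625, 0.333, -0.624]
force: [0.2, -0.8, 0.1]
gripper_width: 46.8
```

```bash
python3 s.py 580.5 45.8 34
python3 - <<'E'
from h import *
b=manip.snapshot("side")[140:290,250:400,::-1]
cv2.imwrite("pics/k1.png",cv2.resize(b,(500,500)))
E
```

```text
t 23.85 p [580.7  45.5  32.7] x [ 0.001  0.001 -1.   ] jaw -33.9 F [ 0.2 -0.8  0.1] w 46.8 J [-0.12  0.31  1.83  0.    1.    0.47]
rot fix deg [-0.07  0.05 -0.06]
d [-0.2  0.3  1.3]
```

View pics/k1.png

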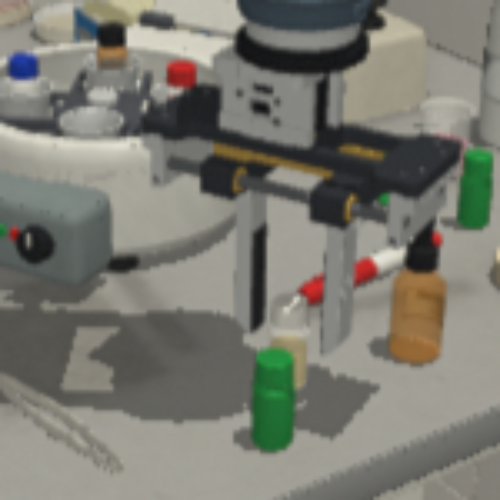

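>>> {"api": "play_rows", "payload": {
  "series": [
    {"x": 0.0,"y": 0.0,"z": 0.0005,"rx": 0.0,"ry": 0.0,"rz": 0.0,"claw": 0.2},
    {"x": 0.0,"y": 0.0,"z": 0.0,"rx": 0.0,"ry": 0.0,"rz": 0.0,"claw": 0.15},
    {"x": 0.0,"y": 0.0,"z": 0.0,"rx": 0.0,"ry": 0.0,"rz": 0.0,"claw": 0.1},
    {"x": 0.0,"y": 0.0,"z": 0.0,"rx": 0.0,"ry": 0.0,"rz": 0.0,"claw": 0.0},
    {"x": 0.0,"y": 0.0,"z": 0.0,"rx": 0.0,"ry": 0.0,"rz": 0.0,"claw": 0.0}
  ]
}}

```text
clock: 24.4
eef_pos: [581.9, 45.4, 35.0]
tcp_rot: [0.333, 0.626, 0.332, -0.623]
force: [0.6, 0.2, -1.1]
gripper_width: 23.3
```

```bash
python3 s.py 580.5 45.8 34
```

```text
t 24.4 p [581.9  45.4  35. ] x [ 0.004  0.001 -1.   ] jaw -33.9 F [ 0.6  0.2 -1.1] w 23.3 J [-0.12  0.3   1.83  0.    1.01  0.47]
rot fix deg [-0.05  0.22 -0.06]
d [-1.4  0.4 -1. ]
```

>>> {"api": "play_rows", "payload": {
  "series": [
    {"x": 0.0,"y": 0.0,"z": 0.02,"rx": 0.0,"ry": 0.0,"rz": 0.0,"claw": 0.0},
    {"x": 0.0,"y": 0.0,"z": 0.03,"rx": 0.0,"ry": 0.0,"rz": 0.0,"claw": 0.0},
    {"x": 0.0,"y": 0.0,"z": 0.04,"rx": 0.0,"ry": 0.0,"rz": 0.0,"claw": 0.0},
    {"x": 0.0,"y": 0.0,"z": 0.04,"rx": 0.0,"ry": 0.0,"rz": 0.0,"claw": 0.0},
    {"x": 0.0,"y": 0.0,"z": 0.035,"rx": 0.0,"ry": 0.0,"rz": 0.0,"claw": 0.0}
  ]
}}

```text
clock: 24.9
eef_pos: [575.4, 46.0, 198.2]
tcp_rot: [-0.33, -0.621, -0.335, 0.627]
force: [0.8, 0.4, 0.1]
gripper_width: 23.7
```

```bash
python3 s.py 457.5 244.9 210
python3 - <<'E'
from h import *
im=manip.snapshot("top")[:,:,::-1]
cv2.imwrite("pics/k2.png",cv2.resize(im[190:340,190:340],None,fx=4,fy=4,interpolation=2))
g=cv2.cvtColor(cv2.GaussianBlur(cv2.imread("pics/k2.png"),(3,3),0),6)
print([(((u,v)),plane("top",(u+.5)/4+189.5,(v+.5)/4+189.5,98)[:2].round(1),r/4) for u,v,r in cv2.HoughCircles(g,cv2.HOUGH_GRADIENT,1,60,param1=100,param2=20,minRadius=40,maxRadius=56)[0]])
E
```

```text
t 24.9 p [575.4  46.  198.2] x [-0.011  0.003 -1.   ] jaw -34.0 F [0.8 0.4 0.1] w 23.7 J [-0.12  0.09  1.75  0.    1.32  0.48]
rot fix deg [-0.15 -0.65 -0.05]
d [-117.9  198.9   11.8]
[((np.float32(302.5), np.float32(143.5)), array([523.6, 297.6]), np.float32(12.45)), ((np.float32(263.5), np.float32(404.5)), array([406.1, 311.4]), np.float32(12.475)), ((np.float32(413.5), np.float32(292.5)), array([456.3, 245.2]), np.float32(12.725)), ((np.float32(150.5), np.float32(253.5)), array([472.8, 365.4]), np.float32(11.9)), ((np.float32(202.5), np.float32(174.5)), array([509.1, 343.1]), np.float32(12.475))]
```

View pics/k2.png

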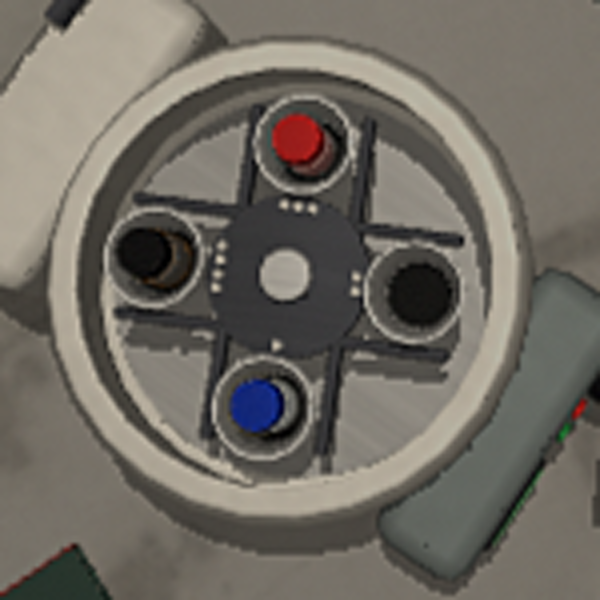

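>>> {"api": "play_rows", "payload": {
  "series": [
    {"x": -0.022,"y": 0.036,"z": 0.008,"rx": 0.0,"ry": -0.6,"rz": 0.0,"claw": 0.0},
    {"x": -0.022,"y": 0.036,"z": 0.0,"rx": 0.0,"ry": 0.0,"rz": 0.0,"claw": 0.0},
    {"x": -0.022,"y": 0.036,"z": 0.0,"rx": 0.0,"ry": 0.0,"rz": 0.0,"claw": 0.0},
    {"x": -0.022,"y": 0.036,"z": 0.0,"rx": 0.0,"ry": 0.0,"rz": 0.0,"claw": 0.0},
    {"x": 0.0,"y": 0.0,"z": 0.0,"rx": 0.0,"ry": 0.0,"rz": 0.0,"claw": 0.0}
  ]
}}

```text
clock: 25.45
eef_pos: [490.5, 192.8, 218.2]
tcp_rot: [0.334, 0.632, 0.328, -0.618]
force: [0.8, -0.6, -1.1]
gripper_width: 23.5
```

```bash
python3 s.py 457.5 244.9 200
```

```text
t 25.45 p [490.5 192.8 218.2] x [ 0.021  0.002 -1.   ] jaw -34.2 F [ 0.8 -0.6 -1.1] w 23.5 J [ 0.16 -0.07  1.87 -0.    1.32  0.76]
rot fix deg [-0.12  1.2   0.18]
d [-33.   52.1 -18.2]
```

>>> {"api": "play_rows", "payload": {
  "series": [
    {"x": -0.017,"y": 0.026,"z": -0.005,"rx": 0.0,"ry": 1.2,"rz": 0.2,"claw": 0.0},
    {"x": -0.015,"y": 0.022,"z": -0.005,"rx": 0.0,"ry": 0.0,"rz": 0.0,"claw": 0.0},
    {"x": 0.0,"y": 0.0,"z": 0.0,"rx": 0.0,"ry": 0.0,"rz": 0.0,"claw": 0.0},
    {"x": 0.0,"y": 0.0,"z": 0.0,"rx": 0.0,"ry": 0.0,"rz": 0.0,"claw": 0.0}
  ]
}}

```text
clock: 25.85
eef_pos: [458.4, 241.3, 207.9]
tcp_rot: [0.332, 0.625, 0.333, -0.623]
force: [0.2, 0.7, -0.0]
gripper_width: 23.5
```

```bash
python3 s.py 457.5 244.9 160
```

```text
t 25.85 p [458.4 241.3 207.9] x [ 0.001  0.001 -1.   ] jaw -33.9 F [ 0.2  0.7 -0. ] w 23.5 J [ 0.27 -0.07  1.89  0.    1.32  0.86]
rot fix deg [-0.06  0.08 -0.09]
d [ -0.9   3.6 -47.9]
```

>>> {"api": "play_rows", "payload": {
  "series": [
    {"x": -0.0009,"y": 0.0036,"z": -0.01,"rx": 0.0,"ry": 0.0,"rz": 0.0,"claw": 0.0},
    {"x": 0.0,"y": 0.0,"z": -0.015,"rx": 0.0,"ry": 0.0,"rz": 0.0,"claw": 0.0},
    {"x": 0.0,"y": 0.0,"z": -0.015,"rx": 0.0,"ry": 0.0,"rz": 0.0,"claw": 0.0},
    {"x": 0.0,"y": 0.0,"z": -0.008,"rx": 0.0,"ry": 0.0,"rz": 0.0,"claw": 0.0},
    {"x": 0.0,"y": 0.0,"z": 0.0,"rx": 0.0,"ry": 0.0,"rz": 0.0,"claw": 0.0}
  ]
}}

```text
clock: 26.35
eef_pos: [460.8, 241.1, 157.0]
tcp_rot: [0.331, 0.626, 0.33, -0.624]
force: [-0.2, 0.7, -0.9]
gripper_width: 23.8
```

```bash
python3 s.py 457.5 244.9 103
```

```text
t 26.35 p [460.8 241.1 157. ] x [ 0.003  0.    -1.   ] jaw -34.3 F [-0.2  0.7 -0.9] w 23.8 J [ 0.26 -0.01  1.93 -0.    1.22  0.86]
rot fix deg [-0.02  0.18  0.29]
d [ -3.3   3.8 -54. ]
```

>>> {"api": "play_rows", "payload": {
  "series": [
    {"x": -0.0033,"y": 0.0038,"z": 0.0,"rx": 0.0,"ry": 0.2,"rz": 0.2,"claw": 0.0},
    {"x": 0.0,"y": 0.0,"z": -0.01,"rx": 0.0,"ry": 0.0,"rz": 0.0,"claw": 0.0},
    {"x": 0.0,"y": 0.0,"z": -0.01,"rx": 0.0,"ry": 0.0,"rz": 0.0,"claw": 0.0},
    {"x": 0.0,"y": 0.0,"z": 0.0,"rx": 0.0,"ry": 0.0,"rz": 0.0,"claw": 0.0}
  ]
}}

```text
clock: 26.75
eef_pos: [458.6, 244.8, 136.6]
tcp_rot: [0.331, 0.625, 0.331, -0.624]
force: [-1.1, -0.0, -0.5]
gripper_width: 23.2
```

```bash
python3 s.py 457.5 244.9 103
python3 - <<'E'
from h import *
b=manip.snapshot("side")[60:215,200:380,::-1]
cv2.imwrite("pics/l2.png",cv2.resize(b,(690,594)))
E
```

```text
t 26.75 p [458.6 244.8 136.6] x [ 0.002  0.001 -1.   ] jaw -34.1 F [-1.1 -0.  -0.5] w 23.2 J [0.27 0.01 1.95 0.   1.18 0.87]
rot fix deg [-0.05  0.1   0.14]
d [ -1.1   0.1 -33.6]
```

View pics/l2.png

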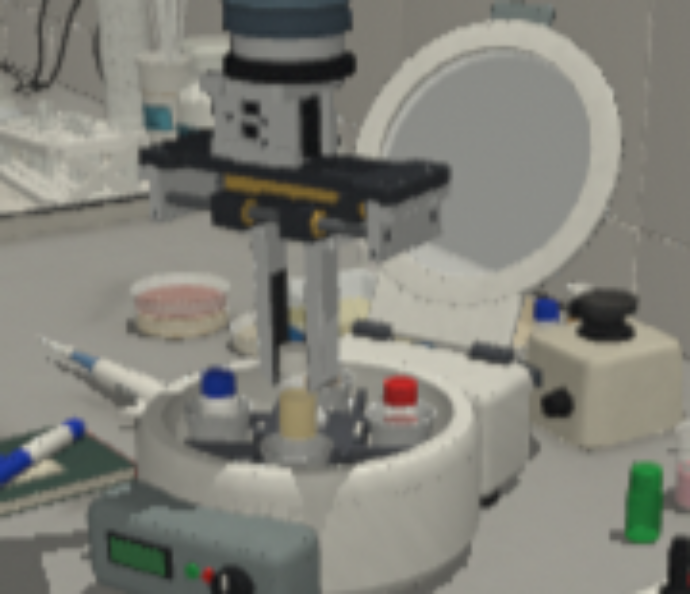

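>>> {"api": "play_rows", "payload": {
  "series": [
    {"x": -0.001,"y": 0.0,"z": -0.008,"rx": 0.0,"ry": 0.1,"rz": 0.1,"claw": 0.0},
    {"x": -0.0004,"y": 0.0,"z": -0.008,"rx": 0.0,"ry": 0.0,"rz": 0.0,"claw": 0.0},
    {"x": -0.0004,"y": 0.0,"z": -0.008,"rx": 0.0,"ry": 0.0,"rz": 0.0,"claw": 0.0},
    {"x": 0.0,"y": 0.0,"z": 0.0,"rx": 0.0,"ry": 0.0,"rz": 0.0,"claw": 0.0}
  ]
}}

```text
clock: 27.2
eef_pos: [457.2, 245.1, 111.7]
tcp_rot: [0.332, 0.625, 0.332, -0.624]
force: [0.2, -0.1, -0.2]
gripper_width: 23.6
```

```bash
python3 s.py 457.5 244.9 103
```

```text
t 27.2 p [457.2 245.1 111.7] x [ 0.002  0.001 -1.   ] jaw -34.0 F [ 0.2 -0.1 -0.2] w 23.6 J [0.27 0.04 1.96 0.   1.13 0.87]
rot fix deg [-0.08  0.1   0.02]
d [ 0.3 -0.2 -8.7]
```

>>> {"api": "play_rows", "payload": {
  "series": [
    {"x": 0.0,"y": 0.0,"z": -0.003,"rx": 0.0,"ry": 0.0,"rz": 0.0,"claw": 0.0},
    {"x": 0.0,"y": 0.0,"z": -0.003,"rx": 0.0,"ry": 0.0,"rz": 0.0,"claw": 0.0},
    {"x": 0.0,"y": 0.0,"z": -0.002,"rx": 0.0,"ry": 0.0,"rz": 0.0,"claw": 0.0},
    {"x": 0.0,"y": 0.0,"z": -0.001,"rx": 0.0,"ry": 0.0,"rz": 0.0,"claw": 0.0},
    {"x": 0.0,"y": 0.0,"z": 0.0,"rx": 0.0,"ry": 0.0,"rz": 0.0,"claw": 0.0}
  ]
}}

```text
clock: 27.7
eef_pos: [457.9, 245.3, 102.6]
tcp_rot: [0.332, 0.626, 0.332, -0.623]
force: [-0.8, 0.3, -0.8]
gripper_width: 23.7
```

```bash
python3 s.py 457.5 244.9 103
```

```text
t 27.7 p [457.9 245.3 102.6] x [ 0.003  0.002 -1.   ] jaw -34.0 F [-0.8  0.3 -0.8] w 23.7 J [0.27 0.06 1.97 0.   1.11 0.87]
rot fix deg [-0.1   0.17  0.02]
d [-0.4 -0.4  0.4]
```

>>> {"api": "play_rows", "payload": {
  "series": [
    {"x": 0.0,"y": 0.0,"z": -0.0005,"rx": 0.0,"ry": 0.0,"rz": 0.0,"claw": 0.0},
    {"x": 0.0,"y": 0.0,"z": 0.0,"rx": 0.0,"ry": 0.0,"rz": 0.0,"claw": 0.28},
    {"x": 0.0,"y": 0.0,"z": 0.0,"rx": 0.0,"ry": 0.0,"rz": 0.0,"claw": 0.34},
    {"x": 0.0,"y": 0.0,"z": 0.0,"rx": 0.0,"ry": 0.0,"rz": 0.0,"claw": 0.45},
    {"x": 0.0,"y": 0.0,"z": 0.0,"rx": 0.0,"ry": 0.0,"rz": 0.0,"claw": 0.45}
  ]
}}

```text
clock: 28.2
eef_pos: [458.4, 245.5, 102.7]
tcp_rot: [0.332, 0.626, 0.332, -0.623]
force: [-0.2, -0.1, 0.1]
gripper_width: 41.1
```

>>> {"api": "play_rows", "payload": {
  "series": [
    {"x": 0.0,"y": 0.0,"z": 0.015,"rx": 0.0,"ry": 0.0,"rz": 0.0,"claw": 0.45},
    {"x": 0.001,"y": 0.0,"z": 0.025,"rx": 0.0,"ry": 0.0,"rz": 0.0,"claw": 0.45},
    {"x": 0.001,"y": 0.0,"z": 0.03,"rx": 0.0,"ry": 0.0,"rz": 0.0,"claw": 0.45},
    {"x": 0.001,"y": 0.0,"z": 0.03,"rx": 0.0,"ry": 0.0,"rz": 0.0,"claw": 0.45}
  ]
}}

```text
clock: 28.6
eef_pos: [457.6, 244.4, 203.6]
tcp_rot: [-0.331, -0.623, -0.333, 0.626]
force: [1.6, 0.1, 0.7]
gripper_width: 42.4
```

>>> {"api": "play_rows", "payload": {
  "series": [
    {"x": 0.0,"y": -0.04,"z": 0.01,"rx": 0.0,"ry": 0.0,"rz": 0.0,"claw": 0.45},
    {"x": 0.0,"y": -0.04,"z": 0.0,"rx": 0.0,"ry": 0.0,"rz": 0.0,"claw": 0.45},
    {"x": 0.0,"y": -0.04,"z": 0.0,"rx": 0.0,"ry": 0.0,"rz": 0.0,"claw": 0.45},
    {"x": 0.0,"y": -0.04,"z": 0.0,"rx": 0.0,"ry": 0.0,"rz": 0.0,"claw": 0.45},
    {"x": 0.0,"y": -0.04,"z": 0.0,"rx": 0.0,"ry": 0.0,"rz": 0.0,"claw": 0.45}
  ]
}}

```text
clock: 29.1
eef_pos: [461.2, 42.7, 227.9]
tcp_rot: [0.337, 0.628, 0.333, -0.618]
force: [1.4, 1.0, -0.1]
gripper_width: 42.2
```

>>> {"api": "play_rows", "payload": {
  "series": [
    {"x": 0.0,"y": -0.04,"z": 0.0,"rx": 0.0,"ry": 0.0,"rz": 0.0,"claw": 0.45},
    {"x": 0.0,"y": -0.04,"z": 0.0,"rx": 0.0,"ry": 0.0,"rz": 0.0,"claw": 0.45},
    {"x": 0.0,"y": -0.04,"z": 0.0,"rx": 0.0,"ry": 0.0,"rz": 0.0,"claw": 0.45},
    {"x": 0.0,"y": 0.0,"z": 0.0,"rx": 0.0,"ry": 0.0,"rz": 0.0,"claw": 0.45},
    {"x": 0.0,"y": 0.0,"z": 0.0,"rx": 0.0,"ry": 0.0,"rz": 0.0,"claw": 0.45}
  ]
}}

```text
clock: 29.6
eef_pos: [461.2, -86.4, 234.8]
tcp_rot: [0.338, 0.631, 0.328, -0.617]
force: [-0.7, 0.2, 0.1]
gripper_width: 42.4
```

```bash
python3 s.py
python3 - <<'E'
from h import *
a=manip.snapshot("top")[:,:,::-1];b=manip.snapshot("side")[:,:,::-1]
cv2.imwrite("pics/m1.png",np.hstack([cv2.resize(a[190:340,190:340],(400,400),interpolation=2),cv2.resize(b[120:220,220:320],(400,400),interpolation=2)]))
cv2.imwrite("pics/m2.png",b)
E
```

```text
t 29.6 p [461.2 -86.4 234.8] x [ 0.024 -0.002 -1.   ] jaw -33.8 F [-0.7  0.2  0.1] w 42.4 J [-0.43 -0.24  1.99  0.01  1.37  0.16]
rot fix deg [ 0.12  1.38 -0.19]
```

View pics/m1.png

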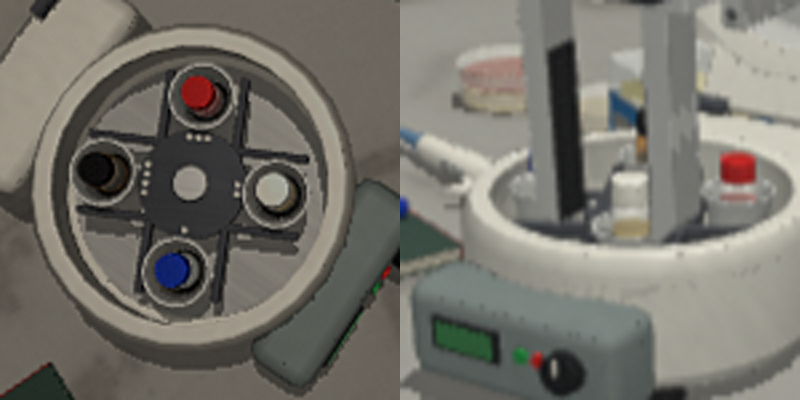

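View pics/m2.png

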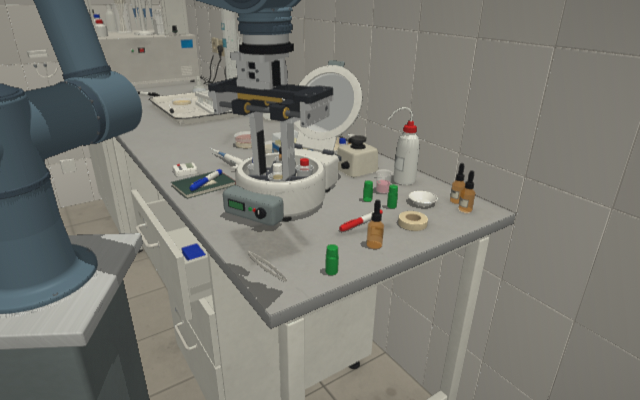

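Run:
```python
from h import *
C0=np.array([464.2,304.5])
for n,u,v,h,k in(("red",198,95,119,0),("black",96,170,127,1),("blue",172,270,121,2),("white",278,194,127,3)):
    s=150/400;p=plane("top",(u+.5)*s+189.5,(v+.5)*s+189.5,h-1)[:2];a=np.radians(-6.4+90*k);print(n,(p-C0-60*np.array([np.cos(a),np.sin(a)])).round(1))
print(manip.sign_off())
```

```text
red [-2.6 -0.8]
black [-1.  -2.3]
blue [ 1.2 -1.1]
white [-2.3 -3.6]
the job is handed in; nothing more can be done
None
```

The centrifuge is loaded and the job is handed in, at about 30 s on the robot's clock. Black is in bucket 4 straight across from white in bucket 2, and red is in bucket 3 straight across from blue in bucket 1.

- **Vials:** in the last pictures all four stand upright in their buckets. Measured from above, their cap centres lie within about 3–4 mm of the bucket centres. White is the furthest off, by 2.3 and 3.6 mm in x and y. The buckets leave a few mm of play and the measurement is good to about 2 mm.
- **Bystanders:** the dropper bottle and the green look-alikes stand where they were.
- **Forces:** each vial was released with its underside within about 1 mm of the bucket floor. Readings after each move stayed under 2 N.
- **What disagreed:** the rotor turned about 1.5–2 degrees when the first vial went in. I measured the buckets again and used the new positions for the rest. Fast moves overshot sideways by up to 14 mm, the worst of it while coming down over the blue vial, so I slowed the descents and corrected the position before each grip and release.

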